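# Take the left-hand nut and the blade off a bench fan for washing

### The arm

A 7-joint arm with a two-finger parallel gripper is mounted at the origin on the work surface. World frame = base frame: x ahead of the robot, y to its left, z up, the work surface at z = 0. Lengths are in m, angles in rad, forces in N, time in s.
With the tool pointing down it reaches from about 0.425 to 0.875 m from the base axis. Payload 4.7 kg.
Tool frame: the origin (TCP) lies at the very end of the fingers, on their centre line; the grasp point (between the pads) lies 19 mm behind it (grip_point_offset is the distance from the TCP to the grasp point, in m); x points along the fingers, z is the direction in which the jaws open and shut, and the axes are right-handed (so a half turn about x gives the same grasp; the last joint's range is limited). The gripper opens to 87 mm and grips with 3 to 60 N. Pads are 19 mm wide; open, the fingers measure 117 mm over their backs; the gripper's body (75 mm by 190 mm) begins 51 mm behind the grasp point.
Start: joints at [1.307, 0.321, -0.07, 1.45, 0.023, 1.371, -0.057], TCP at [0.178, -0.625, 0.194] pointing down, gripper open.
Joint ranges: [-2.86, 2.86], [-0.3, 2.09], [-1.38, 1.24], [0.06, 2.45], [-1.56, 4.7], [0.09, 2.05], [-2.69, 2.69]. Speed limits (rad/s): [2.57, 2.57, 3.14, 3.14, 3.14, 3.14, 3.14].

### API

Orientations are given as a rotation vector (axis times angle).
In Python, from bench import get_state, get_image, calibration, close_job, grip_point_offset gives the robot as it stands.
- The arm moves only by the tool play_rows, never from a script. Its argument "targets" is a list of rows, each an object with "claw": the closure, from 0 (fully open) to 1 (shut); "linear": the shift along the tool's x, y, z as a fraction of full scale, a list of three; "rotation": the turn, a rotation vector about the tool's x, y, z as a fraction of full scale, a list of three. In form: [{"claw": claw, "linear": [x, y, z], "rotation": [wx, wy, wz]}, ...]. A call has 1 to 10 rows; each row shifts and turns the pose as measured when the row begins, along the tool's axes as they then stand; what a row does not reach is not made up. Full scale, the value 1, is 2.5 cm for a shift and 90 degrees for a turn. A row lasts 1/12 s, in which the tool goes at most 41.7 mm and 7.16 degrees, less where a joint would pass 70% of its speed; a pose out of reach is approached as far as the arm can. A call with a number of a shift or a turn outside -1 to 1 is refused whole. A call with a gripper value outside its range is refused whole. The fingers move at their own pace and stop on an object; "newtons" is the grip in N (left out, the last holds). Time passes only in rows, so rows that do not move let the fingers close. It gives the time, the measured TCP pose, the force and the opening at its end, in the units of the state.
- get_state(): the state, without advancing time (a new reading comes with each control period).
- get_image(name): name is "side" or "top"; returns the picture (420x560x3 uint8, blue, green, red); there is no depth.
- calibration(name): a dict with "fx", "fy", "cx", "cy" (pixels), "rvec" (rotation vector, rad) and "tvec" (3), from world to camera coordinates, as OpenCV has them. Camera axes: x right, y down, z forward; pixel columns grow to the right and rows downward; lengths in m; the calibration is good to about 2 mm. A picture is of the moment at which its call begins. calibration takes no time and is no camera call.
- close_job(): hands the job in, once; it reports no verdict.
The state is a dict: "time": time; "joint_positions": joint angles; "qd": joint speeds; "joint_torque": joint torques, N m; "position": TCP position; "tool_rot": TCP orientation; "ft_force": force on the tool from outside, world axes, zero at the start; "torque": the same for the moment, N m; "grip_width": opening from 0.0 (shut) to 1.0 (fully open).
Only numpy, scipy, OpenCV 4.12 (cv2) and the standard library are available. Lean on these libraries where they do the work, as an engineer would, in place of code of your own. Each camera call takes 0.05 s, during which the arm holds its last target. There are 200 camera calls.

### The job

The blade of the jeweller's bench fan has to be washed. Unscrew the plastic nut that holds it - the thread is left-handed, so it comes off clockwise seen from above - letting it rise as it turns so that its thread is never strained, and put it in the copper dish; then lift the blade off the shaft and set it down gently, flat with its hub upright, on the middle of the grey felt mat. Leave the jar and the spool where they are.

Things in the scene. Friction and masses are not known exactly. Their poses are not given: they have to be found in the camera images.
- fan: White desk fan, fixed, front guard off, head tipped to face up: the shaft axis is vertical through this origin (on the bench). Rear wire guard 233 mm across, its rim 152 mm high; yoke pivots reach 148 mm out along its y, 142 mm high. A wooden stick, 8 mm thick, 70 mm off the axis, stands through the guard between two vanes, 185 mm high, so that blade and shaft cannot turn.
- shaft_end (a point): Centre of the upper end of the fan's grey shaft, 208 mm above the bench. The shaft is 13 mm thick, 19 mm over its coarse left-hand thread. The nut has 0.7 mm of play to each side on it and about 1 mm up and down, and its lead is not known: a held nut must be eased sideways and let up by the force felt as it turns. Over 25 N between nut and shaft strains the thread.
- nut: White plastic nut, about 40 g: ribbed round cap 39 mm across, 21 mm high, on it a finger bar. Origin at the centre of its underside, z up; it starts 192 mm above the bench, tight on the blade's hub, pressed up by a spring washer under the hub (about 9 N, gone after 3 mm of rise). Turned clockwise seen from above (yaw decreasing) it climbs some mm and is out of the thread after 3.5 to 4 rad.
- nut_bar (a point): Middle of the nut's finger bar, 29.5 mm above the nut's underside. The bar is 36 mm long (along x), 12 mm wide (along y), 17 mm high, from 21 to 38 mm above the underside. Out of the thread, the nut is still round the shaft's end; lifted 18 mm above its seat it is clear.
- blade: Grey plastic fan blade, about 120 g, 184 mm across: round hub 48 mm across, 52 mm high, five pitched vanes between 6 and 31 mm above its underside; the hub above them can be gripped from above. Origin at the centre of the hub's underside, z up, at first 140 mm above the bench. Its 21 mm bore slides on the shaft, a slot over a cross pin; with the nut off it lifts straight up, clear after 67 mm.
- mat: Grey felt mat, 240 by 240 mm, 5 mm thick, fixed. Origin at the centre of its underside.
- dish: Round copper dish, fixed, 122 mm across the rim, 22 mm high, wall 3 mm, inner floor 4 mm above the bench and about 100 mm across. Origin at the centre of its underside.
- jar: Amber glass jar with a steel cap, 52 mm across, 75 mm high; bystander. Origin at the centre of its underside.
- spool: Terracotta-coloured spool, 32 mm across, 40 mm high; bystander. Origin at the centre of its underside.
There are look-alikes about, which are no part of the job. Of the things that look like the dish, take the one that is farthest from the robot's base at the start.

How it is judged:
By the outcome, as a careful person would: the job done as asked, in the order asked, and still so for the second after the job is handed in, with the robot touching nothing.
It also fails if it takes over 72 s, if anything falls off the work surface, if the arm or the gripper's body presses on something with over 40 N, if the wrist force passes 120 N, or if a joint passes its speed limit or range.

## Working session

There is one attempt and no reset: what is moved stays moved. The work goes in short steps, Python scripts to look and compute and a tool call to move; the robot and the scene stay as the last step left them, time stands still between calls to the robot, and variables do not carry over. Pictures are saved under pics/ and viewed, about 8 in all and at most 12, crops included, and the job is handed in when it is done.

Besides the shell and the picture viewer there is one more tool, called after "Emit:" as a command line: name --argument value ..., lists and objects as JSON in quotes. play_rows: Moves the arm, as the interface text tells. Shift numbers are shares of 2.5 cm and turn numbers shares of 90 degrees, none past 1 either way. Its arguments: {"type":"object","properties":{"targets":{"type":"array"},"newtons":{"type":"number"}},"required":["targets"]}

```bash
ls; mkdir -p pics; python3 - <<'E'
from bench import *
import cv2
s=get_state(); print({k:s[k] for k in s}); print(grip_point_offset)
for n in("top","side"):
    cv2.imwrite(f"pics/{n}0.png",get_image(n)); print(n,calibration(n))
E
```

```text
pics
{'time': 0.0, 'joint_positions': array([ 1.30709413,  0.32184356, -0.07010413,  1.45169586,  0.02259608,
        1.37076812, -0.05690121]), 'qd': array([ 0.00058548,  0.00201872, -0.0006307 ,  0.00012234, -0.00029974,
        0.00153057, -0.00118569]), 'joint_torque': array([-5.71619040e-06, -4.91290998e+01, -4.04005134e-01, -3.12524235e+01,
       -6.38774643e-02,  4.36365476e-02,  1.61472344e-04]), 'position': array([ 0.17805313, -0.62450309,  0.19273788]), 'tool_rot': array([ 1.00326259,  1.32955412, -1.00144905]), 'ft_force': array([0.08692459, 0.11411989, 0.00235448]), 'torque': array([-0.02423607,  0.0542175 ,  0.04203941]), 'grip_width': 1.002565099219715}
0.0187
top {'fx': 506.78583833700065, 'fy': 506.78583833700065, 'cx': 280.4869035468329, 'cy': 221.0706038707638, 'rvec': array([ 2.15398134, -2.1978355 ,  0.08942263]), 'tvec': array([0.00527815, 0.45863444, 1.29810054])}
side {'fx': 389.4813332702614, 'fy': 389.4813332702614, 'cx': 282.6933314794973, 'cy': 204.89265943316562, 'rvec': array([ 2.16996405, -0.0602971 ,  0.04379211]), 'tvec': array([-0.43156556,  0.14173358,  0.91547949])}
```

View pics/top0.png

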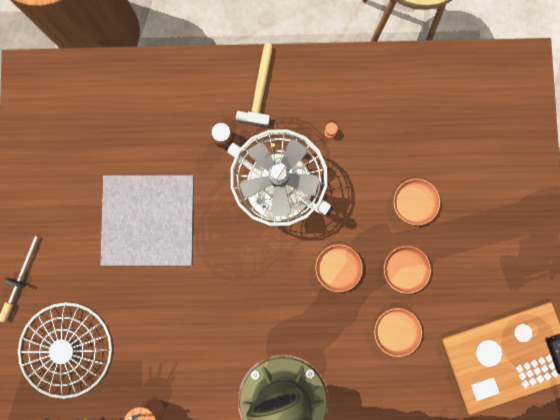

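View pics/side0.png

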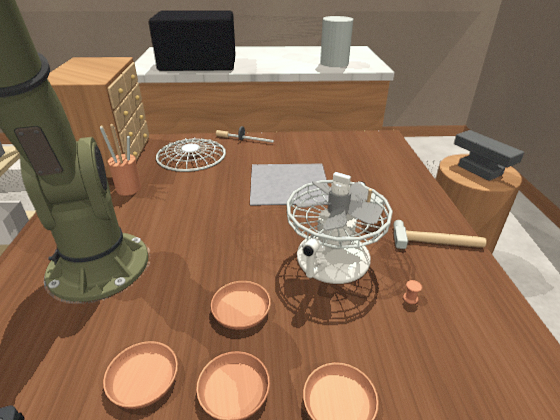

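```bash
cat > h.py <<'E'
from bench import *
import numpy as np, cv2
from scipy.spatial.transform import Rotation as R
def cam(n):
    c=calibration(n); K=np.array([[c['fx'],0,c['cx']],[0,c['fy'],c['cy']],[0,0,1]]); return K,R.from_rotvec(c['rvec']).as_matrix(),np.array(c['tvec'])
def proj(n,p):
    K,r,t=cam(n); q=K@(r@np.array(p,float)+t); return (q[:2]/q[2]).round(1)
def ray(n,u,v,z):
    K,r,t=cam(n); d=r.T@np.linalg.inv(K)@[u,v,1]; c=-r.T@t; return (c+d*(z-c[2])/d[2]).round(4)
def crop(n,u,v,w,h,s,name):
    im=get_image(n)[max(0,v-h):v+h,max(0,u-w):u+w]; cv2.imwrite('pics/'+name,cv2.resize(im,None,fx=s,fy=s,interpolation=cv2.INTER_CUBIC))
E
python3 - <<'E'
from h import *
print("base",proj('top',[0,0,0]),"tcp",proj('top',get_state()['position']),proj('side',get_state()['position']), 'cam',[-cam(n)[1].T@cam(n)[2] for n in('top','side')])
for u,v in((416,202),(340,268),(408,270),(398,332)):
    p=ray('top',u,v,.022); print('dish',u,v,p,np.hypot(*p[:2]))
for c in((103,175),(193,175),(193,265),(101,265)): print('mat',ray('top',*c,.005))
print('nut',ray('top',280,173,.23),'guard',ray('top',279,177,.152),'jar',ray('top',221,132,.075),'spool',ray('top',331,130,.04))
print(R.from_rotvec(get_state()['tool_rot']).as_matrix().round(3))
crop('top',280,175,55,55,7,'fan_top.png')
crop('side',340,205,55,55,7,'fan_side.png')
E
```

```text
base [282.5 400.1] tcp [563.6 335.2] [  5.7 630.6] cam [array([ 0.34597367, -0.00735888,  1.33254887]), array([ 0.38471106, -0.7001164 ,  0.63739655])]
dish 416 202 [ 0.5011 -0.3574  0.022 ] 0.6154965231420889
dish 340 268 [ 0.3341 -0.1547  0.022 ] 0.3681778103036629
dish 408 270 [ 0.3255 -0.3293  0.022 ] 0.46302131700387184
dish 398 332 [ 0.169  -0.2973  0.022 ] 0.34197703139246066
mat [0.5922 0.4646 0.005 ]
mat [0.5872 0.2256 0.005 ]
mat [0.3494 0.2268 0.005 ]
mat [0.3542 0.4674 0.005 ]
nut [ 0.5468 -0.0056  0.23  ] guard [ 0.5515 -0.0029  0.152 ] jar [0.6831 0.1418 0.075 ] spool [ 0.6917 -0.14    0.04  ]
[[-0.001  0.962  0.274]
 [ 0.002  0.274 -0.962]
 [-1.    -0.    -0.002]]
```

View pics/fan_top.png

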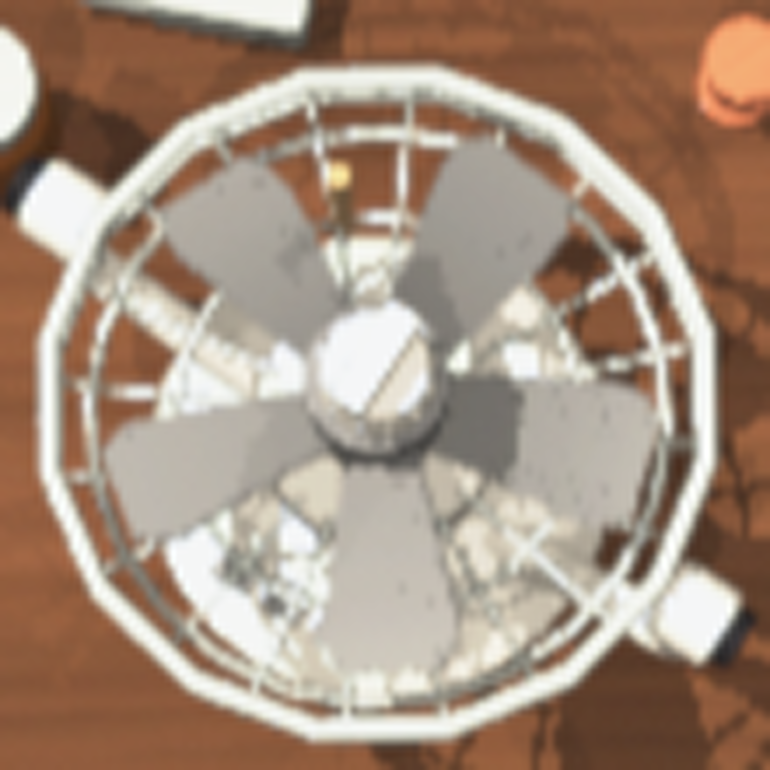

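View pics/fan_side.png

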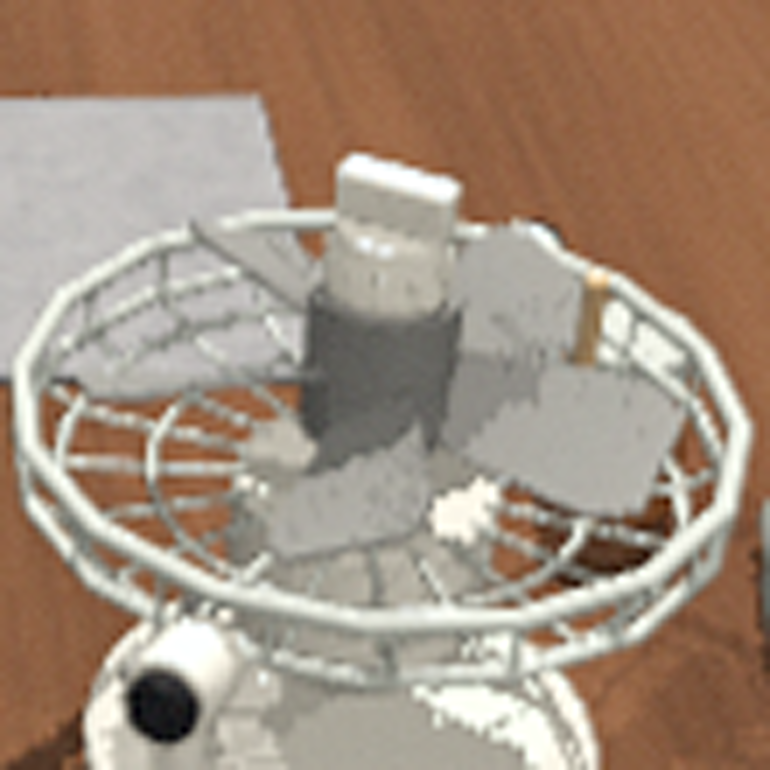

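```bash
cat > ov.py <<'E'
from h import *
import sys
def box(x,y,yaw,z0,z1,l,w):
    c=np.array([[1,1],[1,-1],[-1,-1],[-1,1]])*[l/2,w/2]; r=np.array([[np.cos(yaw),-np.sin(yaw)],[np.sin(yaw),np.cos(yaw)]])
    c=c@r.T+[x,y]; return [np.c_[c,np.full(4,z)] for z in(z0,z1)]
def circ(x,y,z,d):
    a=np.linspace(0,2*np.pi,48); return np.c_[x+d/2*np.cos(a),y+d/2*np.sin(a),np.full(48,z)]
def overlay(n,polys,u,v,w,s):
    im=get_image(n)[v-w:v+w,u-w:u+w]; im=cv2.resize(im,None,fx=s,fy=s,interpolation=cv2.INTER_CUBIC)
    for k,p in enumerate(polys):
        q=np.array([(proj(n,a)-[u-w,v-w]+.5)*s for a in p]).astype(int)
        cv2.polylines(im,[q],True,[(0,0,255),(255,0,0),(0,160,0),(255,0,255)][k%4],1)
    return im
E
python3 - <<'E'
from ov import *
x,y,yaw=.5495,-.0035,-.628
P=box(x,y,yaw,.213,.230,.036,.012)+[circ(x,y,.213,.039),circ(x,y,.192,.039),circ(x,y,.152,.233)]
a=overlay('top',P,280,173,25,8); b=overlay('side',P,342,192,25,8)
a2=overlay('top',P[4:],280,177,50,4); b2=overlay('side',P[4:],340,205,50,4)
cv2.imwrite('pics/ov1.png',np.vstack([np.hstack([a,b])[60:360],np.hstack([a2,b2])[50:350]]))
print(get_state()['joint_positions'])
E
```

```text
[ 1.3071209   0.32114204 -0.07012191  1.45067046  0.02265186  1.37078029
 -0.05690355]
```

View pics/ov1.png

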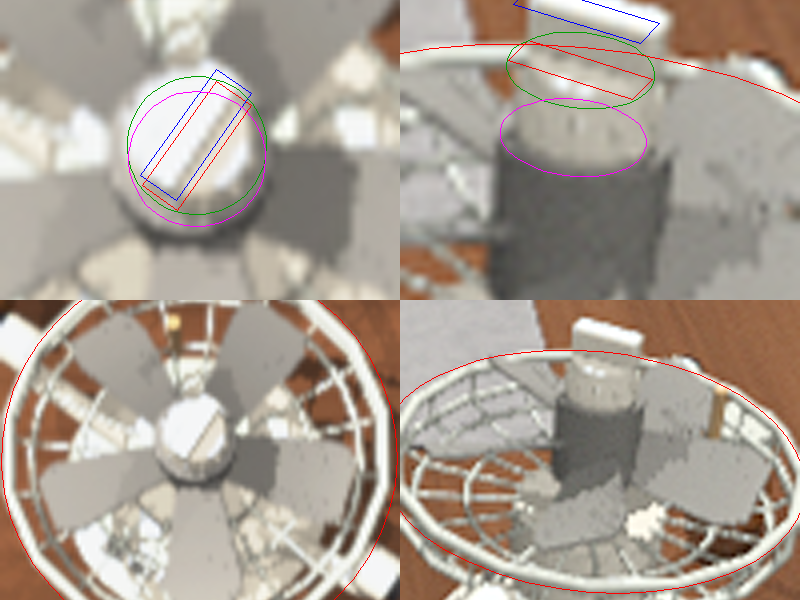

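The side and top overlays show the nut near (0.551, -0.002) with the bar's yaw about -0.63. Dish candidates in the top picture are (416,202), (340,268), (408,270) and (398,332). The one at (416,202) is 0.615 m from the base, and the next farthest is 0.463 m, so it is the farthest. Next I move above the fan.

Emit:
play_rows --targets '[{"claw":0,"linear":[-0.85,0.2,-0.2],"rotation":[0,0,0]},{"claw":0,"linear":[-0.85,0.5,-0.46],"rotation":[0,0,0]},{"claw":0,"linear":[-0.85,0.7,-0.66],"rotation":[0,0,0]},{"claw":0,"linear":[-0.85,0.7,-0.66],"rotation":[0,0,0]},{"claw":0,"linear":[-0.85,0.7,-0.66],"rotation":[0,0,0]},{"claw":0,"linear":[0,0.7,-0.66],"rotation":[0,0,0]},{"claw":0,"linear":[0,0.7,-0.66],"rotation":[0,0,0]},{"claw":0,"linear":[0,0.7,-0.66],"rotation":[0,0,0]},{"claw":0,"linear":[0,0.7,-0.66],"rotation":[0,0,0]},{"claw":0,"linear":[0,0.7,-0.66],"rotation":[0,0,0]}]'

```text
time: 1.23
position: [0.2884, -0.4361, 0.3039]
tool_rot: [1.01, 1.324, -1.013]
ft_force: [0.4, -0.1, -0.4]
grip_width: 1.0
```

Emit:
play_rows --targets '[{"claw":0,"linear":[0,0.7,-0.66],"rotation":[0,0,0]},{"claw":0,"linear":[0,0.7,-0.66],"rotation":[0,0,0]},{"claw":0,"linear":[0,0.7,-0.66],"rotation":[0,0,0]},{"claw":0,"linear":[0,0.7,-0.66],"rotation":[0,0,0]},{"claw":0,"linear":[0,0.7,-0.66],"rotation":[0,0,0]},{"claw":0,"linear":[0,0.7,-0.66],"rotation":[0,0,0]},{"claw":0,"linear":[0,0.7,-0.66],"rotation":[0,0,0]},{"claw":0,"linear":[0,0.7,-0.66],"rotation":[0,0,0]},{"claw":0,"linear":[0,0.7,-0.66],"rotation":[0,0,0]},{"claw":0,"linear":[0,0.7,-0.66],"rotation":[0,0,0]}]'

```text
time: 2.07
position: [0.419, -0.2194, 0.3057]
tool_rot: [1.007, 1.318, -1.015]
ft_force: [0.3, 0.4, -0.2]
grip_width: 1.0
```

Emit:
play_rows --targets '[{"claw":0,"linear":[0,0.75,-0.69],"rotation":[0,0,0]},{"claw":0,"linear":[0,0.75,-0.69],"rotation":[0,0,0]},{"claw":0,"linear":[0,0.75,-0.69],"rotation":[0,0,0]},{"claw":0,"linear":[0,0.75,-0.69],"rotation":[0,0,0]},{"claw":0,"linear":[0,0.75,-0.69],"rotation":[0,0,0]},{"claw":0,"linear":[0,0.75,-0.69],"rotation":[0,0,0]},{"claw":0,"linear":[0,0.75,-0.69],"rotation":[0,0,0]},{"claw":0,"linear":[0,0.75,-0.69],"rotation":[0,0,0]},{"claw":0,"linear":[0,0.75,-0.69],"rotation":[0,0,0]},{"claw":0,"linear":[0,0.3,-0.3],"rotation":[0,0,0]}]'

```text
time: 2.9
position: [0.552, -0.002, 0.3069]
tool_rot: [1.005, 1.312, -1.012]
ft_force: [-0.4, 0.5, -0.7]
grip_width: 0.999
```

Emit:
play_rows --targets '[{"claw":0,"linear":[0,0,0],"rotation":[-0.078,0,0]},{"claw":0,"linear":[0,0,0],"rotation":[-0.078,0,0]},{"claw":0,"linear":[0,0,0],"rotation":[-0.078,0,0]},{"claw":0,"linear":[0,0,0],"rotation":[-0.078,0,0]},{"claw":0,"linear":[0,0,0],"rotation":[-0.078,0,0]},{"claw":0,"linear":[0,0,0],"rotation":[-0.078,0,0]},{"claw":0,"linear":[0,0,0],"rotation":[-0.078,0,0]},{"claw":0,"linear":[0,0,0],"rotation":[-0.078,0,0]},{"claw":0,"linear":[0,0,0],"rotation":[-0.078,0,0]},{"claw":0,"linear":[0,0,0],"rotation":[-0.078,0,0]}]'

```text
time: 3.73
position: [0.553, 0.0051, 0.3075]
tool_rot: [0.035, 1.561, -0.047]
ft_force: [-0.1, 0.8, 0.6]
grip_width: 1.0
```

```bash
cat > st.py <<'E'
from h import *
def st():
    s=get_state(); r=R.from_rotvec(s['tool_rot']).as_matrix()
    print('t',round(s['time'],2),'p',s['position'].round(4),'th',np.degrees(np.arctan2(r[1,2],r[0,2])).round(1),'down',r[:,0].round(4),'F',s['ft_force'].round(2),'M',s['torque'].round(2),'g',round(s['grip_width'],3),'q',s['joint_positions'].round(2)); return s,r
def cmd(p,r,target,yaw=None):
    "tool-axis fractions to go to target; yaw change in deg of tool z"
    print('lin',(r.T@(np.array(target)-p)/.025).round(2))
if __name__=='__main__': st()
E
python3 st.py
```

```text
t 3.73 p [0.553  0.0051 0.3075] th -3.0 down [ 0.0089 -0.0081 -0.9999] F [-0.11  0.8   0.56] M [-0.02 -0.1   0.02] g 1.0 q [ 0.69  0.14 -0.84  1.49  0.11  1.55 -0.19]
```

Emit:
play_rows --targets '[{"claw":0.4,"linear":[0,0,0],"rotation":[-0.078,0,0]},{"claw":0.4,"linear":[0,0,0],"rotation":[-0.078,0,0]},{"claw":0.4,"linear":[0,0,0],"rotation":[-0.078,0,0]},{"claw":0.4,"linear":[0,0,0],"rotation":[-0.078,0,0]},{"claw":0.4,"linear":[0,0,0],"rotation":[-0.078,0,0]},{"claw":0.4,"linear":[0,0,0],"rotation":[-0.078,0,0]},{"claw":0.4,"linear":[0,0,0],"rotation":[-0.078,0,0]},{"claw":0.4,"linear":[0,0,0],"rotation":[-0.074,0,0]},{"claw":0.4,"linear":[0,0,0],"rotation":[0,0,0]}]'

```text
time: 4.48
position: [0.5526, 0.0047, 0.3085]
tool_rot: [-0.751, 1.436, 0.728]
ft_force: [-1.1, -0.5, 0.0]
grip_width: 0.607
```

```bash
cat >> st.py <<'E'
E
cat > go.py <<'E'
# usage: go.py x y z thetadeg : one-row equivalents to reach the pose with tool down
from st import *; import sys
s,r=st(); x,y,z,t=map(float,sys.argv[1:5]); a=np.radians(t)
zc=np.array([np.cos(a),np.sin(a),0]); xc=np.array([0,0,-1.]); G=np.c_[xc,np.cross(zc,xc),zc]
print('lin',(r.T@(np.array([x,y,z])-s['position'])/.025).round(3),'rot',(R.from_matrix(r.T@G).as_rotvec()/(np.pi/2)).round(4))
E
python3 go.py .551 -.002 .26 54
```

```text
t 4.48 p [0.5526 0.0047 0.3085] th 54.3 down [ 0.0107 -0.0103 -0.9999] F [-1.13 -0.46  0.01] M [ 0.11 -0.14 -0.05] g 0.607 q [ 0.77  0.15 -0.93  1.49  0.13  1.55  0.79]
lin [ 1.943 -0.074 -0.251] rot [ 0.0037 -0.0013  0.0094]
```

Emit:
play_rows --targets '[{"claw":0.4,"linear":[0.65,-0.04,-0.1],"rotation":[0,0,0.01]},{"claw":0.4,"linear":[0.65,-0.04,-0.1],"rotation":[0,0,0]},{"claw":0.4,"linear":[0.64,0,-0.05],"rotation":[0,0,0]},{"claw":0.4,"linear":[0,0,0],"rotation":[0,0,0]}]'

```text
time: 4.82
position: [0.551, -0.0026, 0.2573]
tool_rot: [-0.729, 1.447, 0.73]
ft_force: [-0.3, 0.0, -0.3]
grip_width: 0.601
```

```bash
python3 go.py .551 -.002 .26 54; python3 - <<'E'
from ov import *
x,y,yaw=.551,-.002,-.628
P=box(x,y,yaw,.213,.230,.036,.012)
a=overlay('top',P,280,173,40,10)[100:700]; b=overlay('side',P,342,185,35,11)[:600]
a=a[:,:400+0] if 0 else cv2.resize(a,(400,300))
b=cv2.resize(b,(500,390))
c=cv2.resize(get_image('top')[165:245,365:455],(300,266))
o=np.zeros((600,800,3),np.uint8); 
a=cv2.resize(overlay('top',P,280,173,33,6),(396,396)); b=overlay('side',P,342,185,33,6)
o[:396,:396]=a;o[:396,400:796]=b;o[400:,:225]=cv2.resize(c,(225,200))
cv2.imwrite('pics/v2.png',o)
E
```

```text
t 4.82 p [ 0.551  -0.0026  0.2573] th 53.6 down [-1.7e-03 -6.0e-04 -1.0e+00] F [-0.28  0.04 -0.33] M [ 0.03 -0.14 -0.02] g 0.601 q [ 0.78  0.17 -0.92  1.57  0.14  1.47  0.79]
lin [-0.109  0.015  0.018] rot [-0.0048 -0.0009 -0.0006]
```

View pics/v2.png

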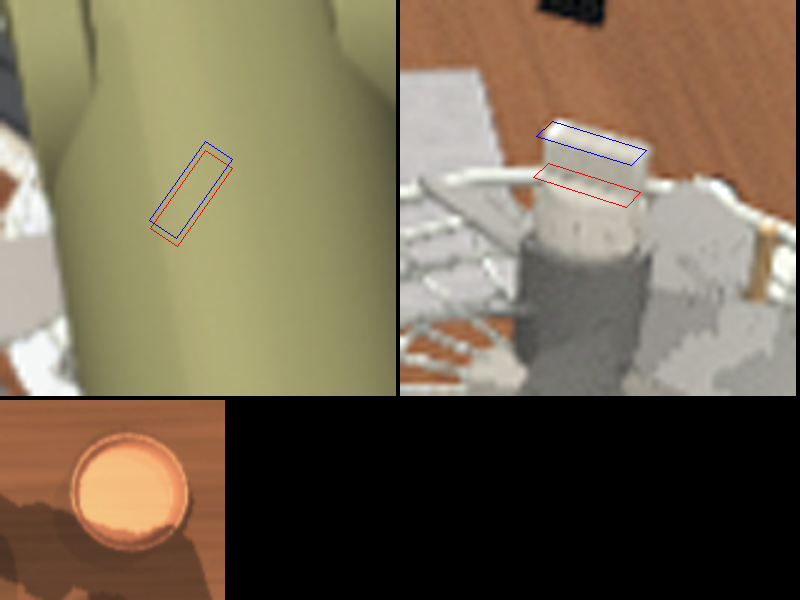

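The crop shows the (416,202) target is a round copper dish. In the side view the bar sits 1 px to the right of my model. I'll lower the open fingers around the bar and look again.

Emit:
play_rows --targets '[{"claw":0.5,"linear":[0.5,0,0.05],"rotation":[0,0,0]},{"claw":0.5,"linear":[0.5,0,0.05],"rotation":[0,0,0]},{"claw":0.5,"linear":[0.4,0,0],"rotation":[0,0,0]},{"claw":0.5,"linear":[0,0,0],"rotation":[0,0,0]}]'

```text
time: 5.4
position: [0.5569, 0.0016, 0.2258]
tool_rot: [-0.735, 1.436, 0.726]
ft_force: [0.5, 0.2, -0.7]
grip_width: 0.506
```

```bash
python3 go.py .552 -.002 .216 54; python3 - <<'E'
from ov import *
P=box(.551,-.002,-.628,.213,.230,.036,.012)[1:]
s=get_state()
P.append(circ(*s['position'],.004))
cv2.imwrite('pics/v3.png',overlay('side',P,342,178,40,7))
print(proj('side',s['position']))
E
```

```text
t 5.4 p [0.5569 0.0016 0.2258] th 53.7 down [ 0.0097 -0.0011 -1.    ] F [ 0.46  0.18 -0.71] M [-0.03 -0.12 -0.03] g 0.506 q [ 0.77  0.19 -0.92  1.62  0.16  1.4   0.77]
lin [ 0.389  0.076 -0.235] rot [-0.003   0.0031  0.0054]
[342.6 176.2]
```

View pics/v3.png

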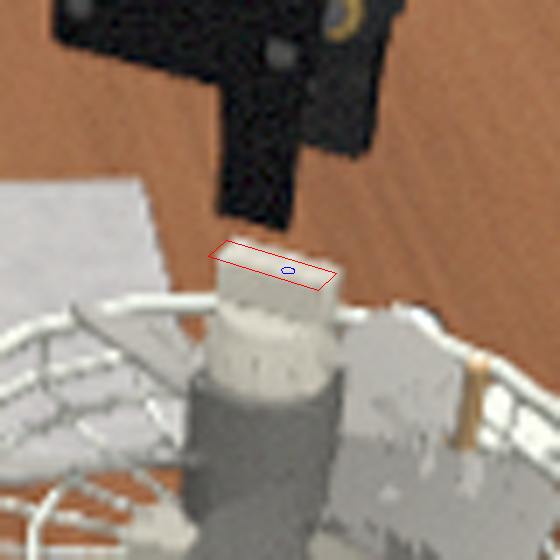

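```bash
python3 - <<'E'
from ov import *
s=get_state(); r=R.from_rotvec(s['tool_rot']).as_matrix(); print(s['position'])
a=get_image('side'); b=cv2.imread('pics/side0.png'); d=np.clip(cv2.absdiff(a,b).astype(int)*4,0,255).astype(np.uint8)
u0,v0=300,110
def c(im): return cv2.resize(im[v0:v0+85,u0:u0+70],None,fx=5.7,fy=5.7,interpolation=cv2.INTER_NEAREST)
A,D=c(a),c(d)
for k in(-1,1):
    for h in(0,.0187,.07):
        p=s['position']-h*r[:,0]+k*r[:,2]*.0435*s['grip_width']
        q=((proj('side',p)-[u0,v0]+.5)*5.7).astype(int); print(k,h,proj('side',p))
        for I in(A,D): cv2.circle(I,tuple(int(t) for t in q),4,(0,255,0) if k>0 else (0,0,255),-1)
cv2.imwrite('pics/v4.png',np.hstack([A,D]))
E
```

```text
[0.55717287 0.00174415 0.22656359]
-1 0 [338.2 180.3]
-1 0.0187 [338.9 172.4]
-1 0.07 [341.  149.6]
1 0 [347.2 171.5]
1 0.0187 [348.  163.8]
1 0.07 [350.4 141.5]
```

View pics/v4.png

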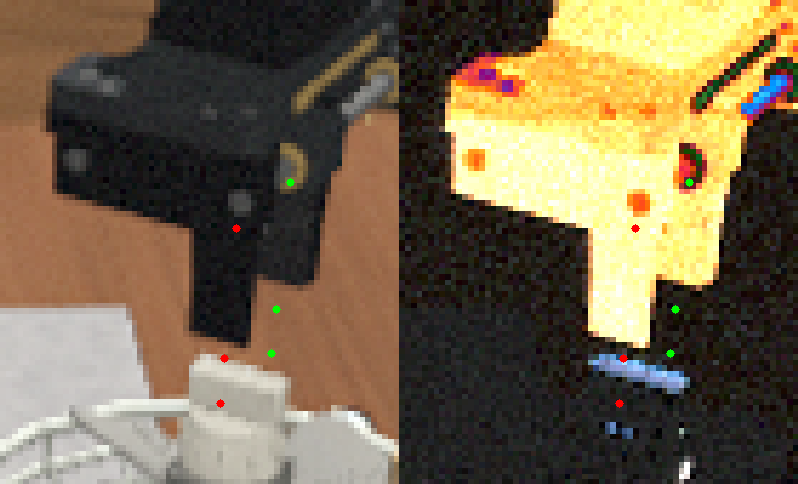

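```bash
python3 go.py .5515 -.002 .2165 54
```

```text
t 5.5 p [0.5577 0.0018 0.2275] th 53.7 down [ 0.0116 -0.0012 -0.9999] F [-0.57 -0.01 -0.25] M [ 0.03 -0.13  0.05] g 0.508 q [ 0.77  0.19 -0.92  1.62  0.16  1.4   0.77]
lin [ 0.438  0.114 -0.27 ] rot [-0.0029  0.0038  0.0064]
```

Emit:
play_rows --targets '[{"claw":0.5,"linear":[0.2,0.06,-0.14],"rotation":[-0.003,0.004,0.006]},{"claw":0.5,"linear":[0.2,0.06,-0.14],"rotation":[0,0,0]},{"claw":0.5,"linear":[0,0,0],"rotation":[0,0,0]}]'

```text
time: 5.75
position: [0.5511, -0.0022, 0.2173]
tool_rot: [-0.736, 1.443, 0.736]
ft_force: [-0.4, 0.7, 0.4]
grip_width: 0.502
```

```bash
python3 go.py .5515 -.002 .2165 54
```

```text
t 5.75 p [ 0.5511 -0.0022  0.2173] th 54.1 down [ 2.e-04 -5.e-04 -1.e+00] F [-0.43  0.74  0.39] M [ 0.06 -0.14  0.03] g 0.502 q [ 0.78  0.19 -0.92  1.64  0.15  1.39  0.78]
lin [ 0.032 -0.007  0.016] rot [ 0.0007 -0.0002  0.0003]
```

Emit:
play_rows --targets '[{"claw":0.75,"linear":[0,0,0],"rotation":[0,0,0]},{"claw":0.75,"linear":[0,0,0],"rotation":[0,0,0]},{"claw":0.82,"linear":[0,0,0],"rotation":[0,0,0]},{"claw":0.82,"linear":[0,0,0],"rotation":[0,0,0]},{"claw":0.82,"linear":[0,0,0],"rotation":[0,0,0]}]' --newtons 5

```text
time: 6.17
position: [0.5514, -0.0029, 0.2179]
tool_rot: [-0.736, 1.442, 0.734]
ft_force: [-0.1, -0.1, -0.1]
grip_width: 0.225
```

```bash
python3 go.py .5515 -.002 .2165 54
```

```text
t 6.17 p [ 0.5514 -0.0029  0.2179] th 54.0 down [ 0.0015 -0.001  -1.    ] F [-0.12 -0.08 -0.09] M [ 0.03 -0.11  0.02] g 0.225 q [ 0.78  0.19 -0.92  1.64  0.15  1.39  0.78]
lin [0.056 0.017 0.033] rot [-0.0001  0.      0.0011]
```

Emit:
play_rows --targets '[{"claw":0.9,"linear":[0.04,0.01,0.02],"rotation":[0,0,0]},{"claw":0.9,"linear":[0.01,0,0],"rotation":[0,0,0]},{"claw":0.9,"linear":[0.01,0,0],"rotation":[0,0,0]}]'

```text
time: 6.42
position: [0.5518, -0.0021, 0.2167]
tool_rot: [-0.737, 1.441, 0.733]
ft_force: [-0.1, -0.5, 0.3]
grip_width: 0.115
```

```bash
python3 go.py .5515 -.002 .2165 54;python3 - <<'E'
from ov import *
s=get_state()
u,v,w=342,172,33
cv2.imwrite('pics/v5.png',overlay('side',[circ(*s['position'],.004)],u,v,w,8))
E
```

```text
t 6.42 p [ 0.5518 -0.0021  0.2167] th 54.0 down [ 0.0024 -0.0011 -1.    ] F [-0.09 -0.47  0.32] M [ 0.03 -0.1   0.01] g 0.115 q [ 0.78  0.19 -0.92  1.64  0.15  1.39  0.78]
lin [ 0.009  0.014 -0.003] rot [-0.0001  0.0003  0.0016]
```

View pics/v5.png

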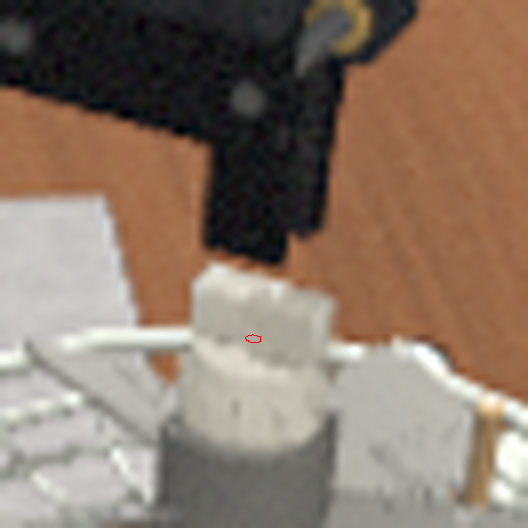

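The fingers closed to 10 mm without meeting the 12 mm bar. The side picture puts both fingertips about 12 px above the projected TCP, so the physical tips are about 25 mm higher than the reported TCP. I'll open, go down gently and check the occlusion numerically.

Emit:
play_rows --targets '[{"claw":0.6,"linear":[0,0,0],"rotation":[0,0,0]},{"claw":0.6,"linear":[0,0,0],"rotation":[0,0,0]},{"claw":0.6,"linear":[0,0,0],"rotation":[0,0,0]},{"claw":0.6,"linear":[0.2,0,0],"rotation":[0,0,0]},{"claw":0.6,"linear":[0.2,0,0],"rotation":[0,0,0]},{"claw":0.6,"linear":[0.01,0,0],"rotation":[0,0,0]}]'

```text
time: 6.97
position: [0.5519, -0.0021, 0.2055]
tool_rot: [-0.737, 1.441, 0.733]
ft_force: [0.5, 0.1, 1.0]
grip_width: 0.386
```

```bash
python3 go.py .5515 -.002 .2065 54;python3 - <<'E'
from ov import *
g=cv2.cvtColor(get_image('side'),cv2.COLOR_BGR2GRAY)
cv2.imwrite('pics/g1.png',g)
for r in range(162,196): print(r,' '.join('%3d'%x for x in g[r,326:364]))
E
```

```text
t 6.97 p [ 0.5519 -0.0021  0.2055] th 54.0 down [ 0.0024 -0.001  -1.    ] F [0.46 0.15 1.04] M [ 0.06 -0.1   0.03] g 0.386 q [ 0.78  0.2  -0.92  1.66  0.16  1.36  0.77]
lin [-0.041  0.013 -0.007] rot [-0.      0.0004  0.0016]
162 125 123 122 126 122  77  35  20  21   2  17  30  26  26  25  12  27  52  40  36  34  32  38  38  29  19 107 118 113 115 111 114 112 110 116 114 121 119
163 122 124 125 125 128  84  35  16  20  23  15  19  20  10  19  27  14  23  33  39  34  36  33  37  29  17 118 122 117 108 113 117 114 111 113 118 117 121
164 123 120 123 124 128  86  38  17  26  17  29  22  15  23  23  31  21  25  38  38  37  37  32  41  23  34 113 118 116 114 113 116 118 115 112 111 116 120
165 119 124 120 119 128  85  30  22  23  12  23  27  19  24  18  19  26  31  35  36  39  36  37  29  21  43 110 123 121 114 108 113 118 116 113 114 115 118
166 123 119 119 122 127 104  46  20  13  19  13  27  21  21   2  26  25  33  43  36  34  32  35  42  29  51 109 116 120 115 108 111 119 115 114 113 116 116
167 120 123 118 119 125 109  51  12  28  26  28  27  20  27  10  22  31  34  32  34  39  39  3
[... 3729 characters left out ...]
 189 191 190 172 131  98 151 176 178 180 181 181 182 180 184 181 183 183 182
192 163 173 162 116 110 123 137 157 173 176 178 180 180 188 190 190 191 178 180 190 191 189 164 114  95 150 177 181 179 181 181 180 180 179 184 173 182 183
193 147 153 154 100  98 110 126 138 143 164 178 179 177 185 189 189 190 185 181 188 193 168 125 100  97 154 177 178 179 179 178 181 182 171 182 178 181 184
194 160 140 128  89  87  97 103 114 124 135 152 155 160 171 173 176 177 175 163 155 156 122 104 104  94 166 179 180 177 170 175 172 179 175 180 171 181 183
195 195 196 156  98  87  96  85 100 108 116 123 131 136 142 131 130 136 131 119 114 100 103 103 105  92 172 179 176 177 158 153 165 171 179 182 175 181 184
```

```bash
python3 - <<'E'
from ov import *
s=get_state(); r=R.from_rotvec(s['tool_rot']).as_matrix(); h=.0435*s['grip_width']
for dz in(0,.02,.025,.03):
    o=np.array([0,0,dz])
    for nm,k in(('near outer',-h-.015),('near inner',-h),('far inner',h)):
        p=s['position']+o+r[:,2]*k
        print(dz,nm,[proj('side',p+r[:,1]*w) for w in(-.0095,.0095)])
E
```

```text
0 near outer [array([337.2, 193.4]), array([328.9, 190.7])]
0 near inner [array([340.3, 190.1]), array([332.1, 187.5])]
0 far inner [array([347.2, 183. ]), array([339.2, 180.6])]
0.02 near outer [array([338. , 185.1]), array([329.6, 182.4])]
0.02 near inner [array([341.2, 181.9]), array([332.9, 179.3])]
0.02 far inner [array([348.2, 174.9]), array([340. , 172.5])]
0.025 near outer [array([338.2, 182.9]), array([329.8, 180.3])]
0.025 near inner [array([341.5, 179.8]), array([333.1, 177.2])]
0.025 far inner [array([348.4, 172.9]), array([340.2, 170.5])]
0.03 near outer [array([338.5, 180.8]), array([330. , 178.2])]
0.03 near inner [array([341.7, 177.7]), array([333.3, 175.1])]
0.03 far inner [array([348.7, 170.8]), array([340.5, 168.4])]
```

Emit:
play_rows --targets '[{"claw":0.6,"linear":[0.12,0.01,0],"rotation":[0,0,0.001]},{"claw":0.6,"linear":[0.12,0,0],"rotation":[0,0,0.001]},{"claw":0.6,"linear":[0.12,0,0],"rotation":[0,0,0]},{"claw":0.6,"linear":[0.02,0,0],"rotation":[0,0,0]}]'

```text
time: 7.35
position: [0.5517, -0.0019, 0.1952]
tool_rot: [-0.734, 1.443, 0.736]
ft_force: [-0.6, -0.1, 0.3]
grip_width: 0.399
```

```bash
python3 go.py .5515 -.002 .193 54
```

```text
t 7.35 p [ 0.5517 -0.0019  0.1952] th 54.0 down [-4.e-04  1.e-03 -1.e+00] F [-0.59 -0.08  0.34] M [ 0.1  -0.15  0.03] g 0.399 q [ 0.77  0.21 -0.92  1.67  0.17  1.35  0.77]
lin [ 0.087  0.004 -0.007] rot [-0.      0.0004 -0.0006]
```

No contact, and the reported z is already below the cap top, so the offset is real. I'll close gently here.

Emit:
play_rows --targets '[{"claw":0.8,"linear":[0.1,0,0],"rotation":[0,0,0]},{"claw":0.8,"linear":[0.02,0,0],"rotation":[0,0,0]},{"claw":0.9,"linear":[0.01,0,0],"rotation":[0,0,0]},{"claw":0.9,"linear":[0.01,0,0],"rotation":[0,0,0]},{"claw":0.9,"linear":[0.01,0,0],"rotation":[0,0,0]}]' --newtons 4

```text
time: 7.77
position: [0.5525, -0.0008, 0.1911]
tool_rot: [-0.734, 1.44, 0.737]
ft_force: [2.3, 3.1, -0.7]
grip_width: 0.14
```

```bash
python3 go.py .5515 -.002 .193 54
```

```text
t 7.77 p [ 0.5525 -0.0008  0.1911] th 54.0 down [ 0.0014  0.0029 -1.    ] F [ 2.28  3.08 -0.74] M [ 0.6  -0.74  0.  ] g 0.14 q [ 0.77  0.21 -0.92  1.68  0.17  1.34  0.77]
lin [-0.075  0.003 -0.063] rot [ 0.0004  0.002  -0.0004]
```

Emit:
play_rows --targets '[{"claw":0.95,"linear":[0,0,0.02],"rotation":[0,0,0]},{"claw":0.95,"linear":[0,0,0.02],"rotation":[0,0,0]},{"claw":0.95,"linear":[0,0,0],"rotation":[0,0,0]}]' --newtons 6

```text
time: 8.02
position: [0.5526, -0.0007, 0.1911]
tool_rot: [-0.735, 1.442, 0.736]
ft_force: [-0.2, 0.7, 0.1]
grip_width: 0.139
```

```bash
python3 go.py .5525 -.0005 .191 54
```

```text
t 8.02 p [ 0.5526 -0.0007  0.1911] th 54.0 down [ 3.0e-04  1.4e-03 -1.0e+00] F [-0.21  0.68  0.14] M [ 0.18 -0.28 -0.  ] g 0.139 q [ 0.77  0.21 -0.92  1.67  0.17  1.34  0.77]
lin [0.006 0.008 0.002] rot [ 0.0003  0.0008 -0.0004]
```

Emit:
play_rows --targets '[{"claw":1,"linear":[0,0,0],"rotation":[0,0,0]},{"claw":1,"linear":[0,0,0],"rotation":[0.02,0,0]},{"claw":1,"linear":[-0.005,0,0],"rotation":[0.04,0,0]},{"claw":1,"linear":[-0.005,0,0],"rotation":[0.04,0,0]}]' --newtons 15

```text
time: 8.35
position: [0.5524, -0.0008, 0.1914]
tool_rot: [-0.61, 1.483, 0.612]
ft_force: [0.6, 0.4, -0.2]
grip_width: 0.135
```

```bash
python3 go.py .5526 -.0007 .191 54
```

```text
t 8.35 p [ 0.5524 -0.0008  0.1914] th 44.8 down [-4.0e-04  1.3e-03 -1.0e+00] F [ 0.57  0.39 -0.19] M [ 0.06 -0.15 -0.03] g 0.135 q [ 0.75  0.21 -0.9   1.67  0.16  1.34  0.61]
lin [ 0.015 -0.004  0.008] rot [-0.1027  0.0005 -0.0007]
```

Emit:
play_rows --targets '[{"claw":1,"linear":[-0.005,0,0],"rotation":[0.05,0,0]},{"claw":1,"linear":[-0.005,0,0],"rotation":[0.05,0,0]},{"claw":1,"linear":[-0.005,0,0],"rotation":[0.05,0,0]},{"claw":1,"linear":[-0.005,0,0],"rotation":[0.05,0,0]}]'

```text
time: 8.68
position: [0.5525, -0.0, 0.1921]
tool_rot: [-0.353, 1.541, 0.356]
ft_force: [0.2, 0.7, -0.6]
grip_width: 0.135
```

```bash
python3 go.py .5526 -.0007 .191 54
```

```text
t 8.68 p [ 0.5525 -0.      0.1921] th 25.9 down [ 1.0e-04  2.2e-03 -1.0e+00] F [ 0.24  0.71 -0.62] M [ 0.1  -0.19  0.02] g 0.135 q [ 0.72  0.2  -0.86  1.67  0.15  1.34  0.29]
lin [ 0.044 -0.024 -0.01 ] rot [-0.312  0.001 -0.001]
```

Emit:
play_rows --targets '[{"claw":1,"linear":[-0.003,-0.01,-0.004],"rotation":[0.05,0,0]},{"claw":1,"linear":[-0.004,-0.01,-0.004],"rotation":[0.05,0,0]},{"claw":1,"linear":[-0.004,-0.005,0],"rotation":[0.05,0,0]},{"claw":1,"linear":[-0.004,0,0],"rotation":[0.05,0,0]}]'

```text
time: 9.02
position: [0.553, 0.0001, 0.1927]
tool_rot: [-0.094, 1.567, 0.099]
ft_force: [0.1, 1.0, 0.2]
grip_width: 0.138
```

```bash
python3 go.py .5526 -.0007 .191 54
```

```text
t 9.02 p [5.530e-01 1.000e-04 1.927e-01] th 7.0 down [ 0.0012  0.0031 -1.    ] F [0.07 1.01 0.16] M [-0.02 -0.21 -0.03] g 0.138 q [ 0.69  0.19 -0.82  1.67  0.14  1.34 -0.03]
lin [ 0.069 -0.031 -0.021] rot [-0.5218  0.0017 -0.0014]
```

Emit:
play_rows --targets '[{"claw":1,"linear":[-0.005,0,0],"rotation":[0.05,0.001,-0.001]},{"claw":1,"linear":[-0.005,0,0],"rotation":[0.05,0.001,-0.001]},{"claw":1,"linear":[-0.005,0,0],"rotation":[0.05,0,0]},{"claw":1,"linear":[-0.005,0,0],"rotation":[0.05,0,0]}]'

```text
time: 9.35
position: [0.5534, 0.0003, 0.1934]
tool_rot: [0.163, 1.566, -0.163]
ft_force: [0.1, -0.5, -1.0]
grip_width: 0.135
```

```bash
python3 go.py .5526 -.0007 .191 54
```

```text
t 9.35 p [5.534e-01 3.000e-04 1.934e-01] th -11.9 down [-9.e-04 -1.e-04 -1.e+00] F [ 0.12 -0.5  -0.96] M [-0.   -0.16 -0.04] g 0.135 q [ 0.65  0.18 -0.78  1.67  0.13  1.34 -0.36]
lin [ 0.097 -0.044 -0.025] rot [-7.322e-01 -6.000e-04 -1.000e-04]
```

Emit:
play_rows --targets '[{"claw":1,"linear":[-0.002,-0.007,-0.007],"rotation":[0.05,0,0]},{"claw":1,"linear":[-0.003,-0.007,-0.007],"rotation":[0.05,0,0]},{"claw":1,"linear":[-0.004,0,0],"rotation":[0.05,0,0]},{"claw":1,"linear":[-0.004,0,0],"rotation":[0.05,0,0]}]'

```text
time: 9.68
position: [0.5539, 0.0004, 0.1939]
tool_rot: [0.422, 1.528, -0.421]
ft_force: [-0.2, -0.3, 1.0]
grip_width: 0.132
```

```bash
python3 go.py .5526 -.0002 .191 54
```

```text
t 9.68 p [5.539e-01 4.000e-04 1.939e-01] th -30.8 down [ 1.1e-03  6.0e-04 -1.0e+00] F [-0.16 -0.34  0.97] M [-0.05 -0.15 -0.05] g 0.132 q [ 0.62  0.18 -0.75  1.67  0.12  1.34 -0.68]
lin [ 0.117 -0.048 -0.034] rot [-9.425e-01  9.000e-04 -3.000e-04]
```

Emit:
play_rows --targets '[{"claw":1,"linear":[-0.007,0,-0.01],"rotation":[0.05,0,0]},{"claw":1,"linear":[-0.006,0,-0.01],"rotation":[0.05,0,0]},{"claw":1,"linear":[-0.006,0,0],"rotation":[0.05,0,0]},{"claw":1,"linear":[-0.006,0,0],"rotation":[0.05,0,0]}]'

```text
time: 10.02
position: [0.5544, 0.0003, 0.1946]
tool_rot: [0.679, 1.459, -0.677]
ft_force: [0.5, 0.0, -0.1]
grip_width: 0.137
```

```bash
python3 go.py .5532 -.0002 .191 54
```

```text
t 10.02 p [5.544e-01 3.000e-04 1.946e-01] th -49.8 down [ 3.1e-03  4.0e-04 -1.0e+00] F [ 0.53  0.   -0.11] M [ 0.01 -0.09 -0.02] g 0.137 q [ 0.6   0.17 -0.72  1.67  0.12  1.34 -1.01]
lin [ 0.145 -0.051 -0.017] rot [-1.1531e+00  2.3000e-03 -2.0000e-04]
```

Emit:
play_rows --targets '[{"claw":1,"linear":[-0.006,-0.014,-0.012],"rotation":[0.05,0.002,0]},{"claw":1,"linear":[-0.006,-0.014,-0.012],"rotation":[0.05,0,0]},{"claw":1,"linear":[-0.006,-0.014,-0.012],"rotation":[0.05,0,0]},{"claw":1,"linear":[-0.006,-0.014,-0.012],"rotation":[0.05,0,0]}]'

```text
time: 10.35
position: [0.5546, -0.0001, 0.1955]
tool_rot: [0.936, 1.359, -0.927]
ft_force: [2.1, 0.2, -0.3]
grip_width: 0.137
```

```bash
python3 go.py .5536 -.0002 .191 54
```

```text
t 10.35 p [ 5.546e-01 -1.000e-04  1.955e-01] th -68.7 down [ 0.0054  0.0025 -1.    ] F [ 2.08  0.19 -0.32] M [-0.03 -0.36 -0.01] g 0.137 q [ 0.57  0.16 -0.68  1.67  0.1   1.34 -1.33]
lin [ 0.181 -0.038 -0.01 ] rot [-1.3639  0.0039 -0.0025]
```

Emit:
play_rows --targets '[{"claw":1,"linear":[-0.005,0,0],"rotation":[0.05,0,0]},{"claw":1,"linear":[-0.006,0,0],"rotation":[0.05,0,0]},{"claw":1,"linear":[-0.006,0,0],"rotation":[0.05,0,0]}]'

```text
time: 10.6
position: [0.5548, -0.0004, 0.1959]
tool_rot: [1.123, 1.262, -1.113]
ft_force: [1.1, -0.0, 0.2]
grip_width: 0.134
```

```bash
python3 go.py .5546 -.0001 .191 -83
```

```text
t 10.6 p [ 5.548e-01 -4.000e-04  1.959e-01] th -83.0 down [ 0.006   0.0024 -1.    ] F [ 1.09 -0.04  0.21] M [-0.05 -0.06 -0.02] g 0.134 q [ 0.55  0.16 -0.66  1.67  0.1   1.33 -1.57]
lin [ 0.197 -0.008 -0.013] rot [ 0.0003 -0.001  -0.0039]
```

Emit:
play_rows --targets '[{"claw":1,"linear":[-0.006,0,0],"rotation":[0.05,-0.001,-0.003]},{"claw":1,"linear":[-0.006,0,0],"rotation":[0.05,0,-0.001]},{"claw":1,"linear":[-0.006,0,0],"rotation":[0.05,0,0]},{"claw":1,"linear":[-0.006,0,0],"rotation":[0.05,0,0]}]'

```text
time: 10.93
position: [0.5549, -0.0008, 0.1963]
tool_rot: [1.361, 1.104, -1.361]
ft_force: [-0.5, 0.0, -1.2]
grip_width: 0.136
```

```bash
python3 go.py .5546 -.0001 .191 -102
```

```text
t 10.93 p [ 0.5549 -0.0008  0.1963] th -101.9 down [-4.e-04 -1.e-04 -1.e+00] F [-0.55  0.05 -1.22] M [ 0.04 -0.09 -0.01] g 0.136 q [ 0.53  0.16 -0.63  1.67  0.1   1.34 -1.9 ]
lin [ 0.212 -0.018 -0.027] rot [0.0007 0.0001 0.0002]
```

Emit:
play_rows --targets '[{"claw":0.6,"linear":[0,0,0],"rotation":[0,0,0]},{"claw":0.6,"linear":[0,0,0],"rotation":[0,0,0]},{"claw":0.6,"linear":[0,0,0],"rotation":[0,0,0]},{"claw":0.6,"linear":[0,0,0],"rotation":[0,0,0]},{"claw":0.6,"linear":[-0.4,0,0],"rotation":[0,0,0]},{"claw":0.6,"linear":[-0.6,0,0],"rotation":[0,0,0]},{"claw":0.6,"linear":[-0.3,0,0],"rotation":[0,0,0]},{"claw":0.6,"linear":[0,0,0],"rotation":[-0.04,0,0]},{"claw":0.6,"linear":[0,0,0],"rotation":[-0.078,0,0]},{"claw":0.6,"linear":[0,0,0],"rotation":[-0.078,0,0]}]'

```text
time: 11.77
position: [0.5554, -0.0009, 0.2336]
tool_rot: [1.124, 1.26, -1.123]
ft_force: [0.4, -0.2, -0.4]
grip_width: 0.402
```

Emit:
play_rows --targets '[{"claw":0.6,"linear":[0,0,0],"rotation":[-0.078,0,0]},{"claw":0.6,"linear":[0,0,0],"rotation":[-0.078,0,0]},{"claw":0.6,"linear":[0,0,0],"rotation":[-0.078,0,0]},{"claw":0.6,"linear":[0,0,0],"rotation":[-0.078,0,0]},{"claw":0.6,"linear":[0,0,0],"rotation":[-0.078,0,0]},{"claw":0.6,"linear":[0,0,0],"rotation":[-0.078,0,0]},{"claw":0.6,"linear":[0,0,0],"rotation":[-0.078,0,0]},{"claw":0.6,"linear":[0,0,0],"rotation":[-0.078,0,0]},{"claw":0.6,"linear":[0,0,0],"rotation":[-0.078,0,0]},{"claw":0.6,"linear":[0,0,0],"rotation":[-0.078,0,0]}]'

```text
time: 12.6
position: [0.5579, -0.0007, 0.2413]
tool_rot: [0.16, 1.555, -0.162]
ft_force: [0.4, 0.4, -0.4]
grip_width: 0.399
```

Emit:
play_rows --targets '[{"claw":0.6,"linear":[0,0,0],"rotation":[-0.078,0,0]},{"claw":0.6,"linear":[0,0,0],"rotation":[-0.078,0,0]},{"claw":0.6,"linear":[0,0,0],"rotation":[-0.078,0,0]},{"claw":0.6,"linear":[0,0,0],"rotation":[-0.078,0,0]},{"claw":0.6,"linear":[0,0,0],"rotation":[-0.078,0,0]},{"claw":0.6,"linear":[0,0,0],"rotation":[-0.078,0,0]},{"claw":0.6,"linear":[0,0,0],"rotation":[-0.078,0,0]},{"claw":0.6,"linear":[0,0,0],"rotation":[-0.078,0,0]},{"claw":0.6,"linear":[0,0,0],"rotation":[-0.078,0,0]},{"claw":0.6,"linear":[0,0,0],"rotation":[-0.078,0,0]}]'

```text
time: 13.43
position: [0.56, -0.0008, 0.2485]
tool_rot: [-0.822, 1.4, 0.803]
ft_force: [1.0, 0.4, 0.5]
grip_width: 0.402
```

```bash
python3 go.py .554 -.0003 .197 78
```

```text
t 13.43 p [ 0.56   -0.0008  0.2485] th 59.9 down [ 0.0169 -0.0037 -0.9998] F [0.97 0.4  0.52] M [ 0.03 -0.13  0.03] g 0.402 q [ 0.74  0.17 -0.89  1.59  0.14  1.43  0.89]
lin [ 2.055  0.251 -0.113] rot [-0.2016  0.0017  0.011 ]
```

Emit:
play_rows --targets '[{"claw":0.6,"linear":[0.2,0.08,-0.04],"rotation":[-0.067,0,0.011]},{"claw":0.6,"linear":[0.2,0.08,-0.04],"rotation":[-0.067,0,0]},{"claw":0.6,"linear":[0.2,0.08,0],"rotation":[-0.067,0,0]},{"claw":0.6,"linear":[0,0,0],"rotation":[0,0,0]}]'

```text
time: 13.77
position: [0.5547, -0.0003, 0.2361]
tool_rot: [-1.068, 1.286, 1.068]
ft_force: [-0.4, -0.5, -0.5]
grip_width: 0.404
```

```bash
python3 go.py .5537 -.001 .197 78
```

```text
t 13.77 p [ 5.547e-01 -3.000e-04  2.361e-01] th 79.2 down [ 0.0048  0.0037 -1.    ] F [-0.43 -0.52 -0.55] M [ 0.07 -0.11  0.04] g 0.404 q [ 0.78  0.18 -0.93  1.61  0.15  1.42  1.22]
lin [ 1.564  0.041 -0.044] rot [0.0132 0.0029 0.0025]
```

Emit:
play_rows --targets '[{"claw":0.6,"linear":[0.5,0.02,-0.02],"rotation":[0.013,0.003,0.003]},{"claw":0.6,"linear":[0.5,0.02,-0.01],"rotation":[0,0,0]},{"claw":0.6,"linear":[0.4,0,0],"rotation":[0,0,0]},{"claw":0.6,"linear":[0.15,0,0],"rotation":[0,0,0]}]'

```text
time: 14.1
position: [0.5556, -0.0012, 0.1986]
tool_rot: [-1.05, 1.302, 1.044]
ft_force: [-0.5, -0.4, 0.7]
grip_width: 0.403
```

```bash
python3 go.py .5537 -.001 .197 78
```

```text
t 14.1 p [ 0.5556 -0.0012  0.1986] th 77.5 down [ 0.0044 -0.001  -1.    ] F [-0.52 -0.36  0.71] M [ 0.09 -0.09  0.03] g 0.403 q [ 0.77  0.21 -0.92  1.66  0.17  1.35  1.18]
lin [ 0.062  0.075 -0.01 ] rot [-0.0054 -0.0001  0.0029]
```

Emit:
play_rows --targets '[{"claw":0.8,"linear":[0.05,0.075,-0.01],"rotation":[-0.005,0,0.003]},{"claw":0.8,"linear":[0.02,0.01,0],"rotation":[0,0,0]},{"claw":0.9,"linear":[0.01,0,0],"rotation":[0,0,0]},{"claw":0.9,"linear":[0.01,0,0],"rotation":[0,0,0]},{"claw":0.9,"linear":[0.0,0,0],"rotation":[0,0,0]}]' --newtons 5

```text
time: 14.52
position: [0.5531, -0.0009, 0.1959]
tool_rot: [-1.052, 1.302, 1.054]
ft_force: [0.6, -0.0, -0.0]
grip_width: 0.14
```

```bash
python3 go.py .5537 -.001 .197 78
```

```text
t 14.52 p [ 0.5531 -0.0009  0.1959] th 77.9 down [-1.4e-03  4.0e-04 -1.0e+00] F [ 0.6  -0.02 -0.04] M [ 0.1  -0.14 -0.06] g 0.14 q [ 0.77  0.21 -0.92  1.67  0.17  1.35  1.18]
lin [-0.046 -0.026  0.001] rot [-0.0007  0.0001 -0.001 ]
```

Emit:
play_rows --targets '[{"claw":1,"linear":[0,0,0],"rotation":[0,0,0]},{"claw":1,"linear":[-0.006,0,0],"rotation":[0.04,0,0]},{"claw":1,"linear":[-0.006,0,0],"rotation":[0.05,0,0]},{"claw":1,"linear":[-0.006,0,0],"rotation":[0.05,0,0]},{"claw":1,"linear":[-0.006,0,0],"rotation":[0.05,0,0]}]' --newtons 15

```text
time: 14.93
position: [0.5536, -0.0008, 0.1974]
tool_rot: [-0.817, 1.411, 0.818]
ft_force: [-0.1, 0.3, -1.9]
grip_width: 0.138
```

```bash
python3 go.py .5537 -.001 .197 60
```

```text
t 14.93 p [ 0.5536 -0.0008  0.1974] th 60.2 down [ 0.e+00  7.e-04 -1.e+00] F [-0.12  0.33 -1.91] M [ 0.11 -0.09 -0.07] g 0.138 q [ 0.74  0.2  -0.88  1.66  0.16  1.35  0.88]
lin [ 0.016 -0.007 -0.007] rot [ 0.0018  0.0004 -0.0002]
```

Emit:
play_rows --targets '[{"claw":1,"linear":[0.002,0,0],"rotation":[0.05,0,0]},{"claw":1,"linear":[-0.002,0,0],"rotation":[0.05,0,0]},{"claw":1,"linear":[-0.003,0,0],"rotation":[0.05,0,0]},{"claw":1,"linear":[-0.003,0,0],"rotation":[0.05,0,0]}]'

```text
time: 15.27
position: [0.5539, -0.0006, 0.198]
tool_rot: [-0.562, 1.495, 0.563]
ft_force: [-0.6, -0.3, -1.3]
grip_width: 0.137
```

```bash
python3 go.py .5537 -.001 .197 41
```

```text
t 15.27 p [ 0.5539 -0.0006  0.198 ] th 41.2 down [ 8.e-04  8.e-04 -1.e+00] F [-0.64 -0.27 -1.29] M [ 0.07 -0.19 -0.03] g 0.137 q [ 0.7   0.19 -0.84  1.66  0.14  1.35  0.56]
lin [ 0.042 -0.009 -0.016] rot [ 0.0025  0.0007 -0.0001]
```

Emit:
play_rows --targets '[{"claw":1,"linear":[-0.001,0,-0.005],"rotation":[0.05,0,0]},{"claw":1,"linear":[-0.003,0,-0.005],"rotation":[0.05,0,0]},{"claw":1,"linear":[-0.003,0,0],"rotation":[0.05,0,0]},{"claw":1,"linear":[-0.004,0,0],"rotation":[0.05,0,0]}]'

```text
time: 15.6
position: [0.554, -0.0005, 0.1989]
tool_rot: [-0.305, 1.547, 0.306]
ft_force: [0.3, 0.5, -1.3]
grip_width: 0.137
```

```bash
python3 go.py .5537 -.001 .197 22
```

```text
t 15.6 p [ 5.540e-01 -5.000e-04  1.989e-01] th 22.3 down [ 1.8e-03  8.0e-04 -1.0e+00] F [ 0.29  0.54 -1.27] M [ 0.03 -0.14  0.01] g 0.137 q [ 0.67  0.18 -0.8   1.66  0.13  1.35  0.24]
lin [ 0.075 -0.016 -0.019] rot [ 0.0033  0.0012 -0.0001]
```

Emit:
play_rows --targets '[{"claw":1,"linear":[-0.003,0,-0.005],"rotation":[0.05,0,0]},{"claw":1,"linear":[-0.003,0,-0.005],"rotation":[0.05,0,0]},{"claw":1,"linear":[-0.004,0,0],"rotation":[0.05,0,0]},{"claw":1,"linear":[-0.004,0,0],"rotation":[0.05,0,0]}]'

```text
time: 15.93
position: [0.5541, -0.0004, 0.1999]
tool_rot: [-0.045, 1.567, 0.047]
ft_force: [-0.2, -0.9, -0.1]
grip_width: 0.138
```

```bash
python3 go.py .5537 -.001 .197 3
```

```text
t 15.93 p [ 5.541e-01 -4.000e-04  1.999e-01] th 3.4 down [ 2.8e-03  8.0e-04 -1.0e+00] F [-0.17 -0.94 -0.1 ] M [-0.06 -0.06  0.01] g 0.138 q [ 0.64  0.18 -0.77  1.66  0.12  1.35 -0.09]
lin [ 0.117 -0.025 -0.018] rot [ 0.004   0.0018 -0.0004]
```

Emit:
play_rows --targets '[{"claw":1,"linear":[-0.005,0,0],"rotation":[0.05,0,0]},{"claw":1,"linear":[-0.005,0,0],"rotation":[0.05,0,0]},{"claw":1,"linear":[-0.01,0,0],"rotation":[0.05,0.001,-0.001]},{"claw":1,"linear":[-0.03,0,0],"rotation":[0.0,0.001,0]},{"claw":1,"linear":[-0.03,0,0],"rotation":[0.0,0,0]}]'

```text
time: 16.35
position: [0.5545, -0.0002, 0.2029]
tool_rot: [0.148, 1.565, -0.149]
ft_force: [0.3, -0.5, -0.1]
grip_width: 0.14
```

```bash
python3 go.py .5537 -.001 .225 -11
```

```text
t 16.35 p [ 5.545e-01 -2.000e-04  2.029e-01] th -10.9 down [ 7.e-04 -7.e-04 -1.e+00] F [ 0.29 -0.46 -0.11] M [-0.03 -0.1   0.01] g 0.14 q [ 0.62  0.17 -0.74  1.66  0.12  1.36 -0.33]
lin [-0.884 -0.037 -0.025] rot [0.0016 0.0005 0.0004]
```

Emit:
play_rows --targets '[{"claw":1,"linear":[-0.1,-0.02,-0.015],"rotation":[0,0,0]},{"claw":1,"linear":[-0.15,-0.01,-0.01],"rotation":[0,0,0]},{"claw":1,"linear":[-0.2,0,0],"rotation":[0,0,0]},{"claw":1,"linear":[-0.2,0,0],"rotation":[0,0,0]}]'

```text
time: 16.68
position: [0.5532, -0.0008, 0.22]
tool_rot: [0.144, 1.566, -0.145]
ft_force: [0.2, -0.1, -0.8]
grip_width: 0.138
```

Emit:
play_rows --targets '[{"claw":1,"linear":[-0.5,0,0],"rotation":[0,0,0]},{"claw":1,"linear":[-0.6,0,0],"rotation":[0,0,0]},{"claw":1,"linear":[-0.2,0,0],"rotation":[0,0,0]},{"claw":1,"linear":[0,0,0],"rotation":[0,0,0]}]'

```text
time: 17.02
position: [0.5541, -0.0009, 0.2577]
tool_rot: [0.143, 1.563, -0.144]
ft_force: [0.0, -0.4, -1.0]
grip_width: 0.136
```

```bash
python3 go.py .501 -.357 .25 -11; python3 - <<'E'
from ov import *
b=get_image('side')[110:235,270:430]
cv2.imwrite('pics/v6.png',cv2.resize(b,None,fx=4,fy=4,interpolation=cv2.INTER_CUBIC))
E
```

```text
t 17.02 p [ 0.5541 -0.0009  0.2577] th -10.5 down [ 2.5e-03 -6.0e-04 -1.0e+00] F [ 0.03 -0.41 -1.  ] M [-0.01 -0.06 -0.04] g 0.136 q [ 0.63  0.15 -0.75  1.57  0.1   1.46 -0.31]
lin [  0.313 -14.394   0.501] rot [0.0058 0.0017 0.0001]
```

View pics/v6.png

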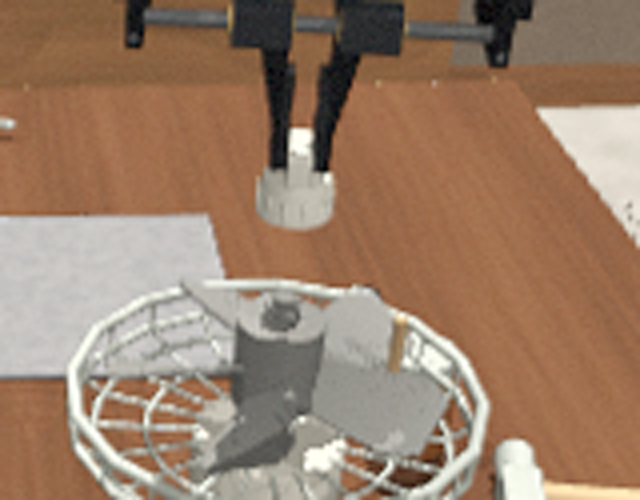

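The picture shows the nut held between the fingers, clear of the shaft, and the hub bare. Next I carry it to the dish.

Emit:
play_rows --targets '[{"claw":1,"linear":[0,-0.3,0],"rotation":[0,0,0]},{"claw":1,"linear":[0,-0.6,0.03],"rotation":[0,0,0]},{"claw":1,"linear":[0,-0.9,0.03],"rotation":[0,0,0]},{"claw":1,"linear":[0,-0.9,0.03],"rotation":[0,0,0]},{"claw":1,"linear":[0,-0.9,0.03],"rotation":[0,0,0]},{"claw":1,"linear":[0,-0.9,0.03],"rotation":[0,0,0]},{"claw":1,"linear":[0,-0.9,0.03],"rotation":[0,0,0]},{"claw":1,"linear":[0,-0.9,0.03],"rotation":[0,0,0]},{"claw":1,"linear":[0,-0.9,0.03],"rotation":[0,0,0]},{"claw":1,"linear":[0,-0.9,0.03],"rotation":[0,0,0]}]' --newtons 20

```text
time: 17.9
position: [0.5194, -0.2066, 0.2515]
tool_rot: [0.135, 1.573, -0.132]
ft_force: [0.3, -0.1, -0.2]
grip_width: 0.134
```

Emit:
play_rows --targets '[{"claw":1,"linear":[0,-0.9,0.03],"rotation":[0,0,0]},{"claw":1,"linear":[0,-0.9,0.03],"rotation":[0,0,0]},{"claw":1,"linear":[0.2,-0.9,0.03],"rotation":[0,0,0]},{"claw":1,"linear":[0.4,-0.9,0.03],"rotation":[0,0,0]},{"claw":1,"linear":[0.6,-0.9,0.03],"rotation":[0,0,0]},{"claw":1,"linear":[0.6,-0.6,0.03],"rotation":[0,0,0]},{"claw":1,"linear":[0.6,-0.3,0],"rotation":[0,0,0]},{"claw":1,"linear":[0.6,0,0],"rotation":[0,0,0]},{"claw":1,"linear":[0,0,0],"rotation":[0,0,0]}]'

```text
time: 18.65
position: [0.4872, -0.3602, 0.1658]
tool_rot: [0.147, 1.583, -0.145]
ft_force: [-0.6, 0.8, -1.1]
grip_width: 0.136
```

```bash
python3 go.py .501 -.357 .02 -11
```

```text
t 18.65 p [ 0.4872 -0.3602  0.1658] th -10.6 down [-0.0168  0.003  -0.9999] F [-0.56  0.85 -1.11] M [ 0.06 -0.02  0.01] g 0.136 q [ 0.99  0.29 -0.49  1.58  0.15  1.33  0.3 ]
lin [5.823 0.227 0.619] rot [ 0.0042 -0.0109  0.0002]
```

Emit:
play_rows --targets '[{"claw":1,"linear":[0.5,0.07,0.2],"rotation":[0,-0.011,0]},{"claw":1,"linear":[0.8,0.07,0.2],"rotation":[0,0,0]},{"claw":1,"linear":[0.9,0.07,0.2],"rotation":[0,0,0]},{"claw":1,"linear":[0.9,0,0],"rotation":[0,0,0]},{"claw":1,"linear":[0.9,0,0],"rotation":[0,0,0]},{"claw":1,"linear":[0.5,0,0],"rotation":[0,0,0]},{"claw":1,"linear":[0.2,0,0],"rotation":[0,0,0]},{"claw":1,"linear":[0,0,0],"rotation":[0,0,0]}]'

```text
time: 19.32
position: [0.5012, -0.3601, 0.0456]
tool_rot: [0.145, 1.566, -0.147]
ft_force: [0.1, -0.1, 0.5]
grip_width: 0.133
```

```bash
python3 go.py .501 -.357 .006 -11
```

```text
t 19.32 p [ 0.5012 -0.3601  0.0456] th -10.7 down [-3.0e-04 -1.4e-03 -1.0e+00] F [ 0.11 -0.13  0.49] M [ 0.02 -0.05  0.01] g 0.133 q [ 0.97  0.4  -0.47  1.69  0.21  1.1   0.24]
lin [ 1.585  0.123 -0.032] rot [ 0.0036 -0.      0.0009]
```

Emit:
play_rows --targets '[{"claw":1,"linear":[0.4,0.06,0],"rotation":[0,0,0]},{"claw":1,"linear":[0.4,0.06,0],"rotation":[0,0,0]},{"claw":1,"linear":[0.3,0,0],"rotation":[0,0,0]},{"claw":1,"linear":[0.2,0,0],"rotation":[0,0,0]},{"claw":1,"linear":[0.1,0,0],"rotation":[0,0,0]},{"claw":1,"linear":[0.05,0,0],"rotation":[0,0,0]}]'

```text
time: 19.82
position: [0.5046, -0.3589, 0.0106]
tool_rot: [0.142, 1.56, -0.15]
ft_force: [0.3, 0.1, -0.6]
grip_width: 0.135
```

```bash
python3 go.py .501 -.357 .004 -11
```

```text
t 19.82 p [ 0.5046 -0.3589  0.0106] th -10.7 down [ 0.0052 -0.0059 -1.    ] F [ 0.27  0.05 -0.61] M [-0.   -0.04 -0.03] g 0.135 q [ 0.95  0.44 -0.47  1.72  0.23  1.03  0.22]
lin [ 0.264  0.05  -0.159] rot [0.0036 0.004  0.0031]
```

Nut underside is about 7 mm above the dish floor. I'll lower it slowly until it touches.

Emit:
play_rows --targets '[{"claw":1,"linear":[0.09,0.03,-0.08],"rotation":[0.003,0.004,0.003]},{"claw":1,"linear":[0.09,0.02,-0.06],"rotation":[0,0,0]},{"claw":1,"linear":[0.07,0,0],"rotation":[0,0,0]},{"claw":1,"linear":[0.04,0,0],"rotation":[0,0,0]}]'

```text
time: 20.15
position: [0.5016, -0.3574, 0.0034]
tool_rot: [0.15, 1.565, -0.151]
ft_force: [0.5, 0.3, -1.2]
grip_width: 0.135
```

```bash
python3 go.py .501 -.357 .003 -11
```

```text
t 20.15 p [ 0.5016 -0.3574  0.0034] th -11.0 down [ 3.e-04 -3.e-04 -1.e+00] F [ 0.52  0.29 -1.2 ] M [-0.04 -0.09  0.01] g 0.135 q [ 0.95  0.45 -0.46  1.73  0.23  1.02  0.22]
lin [ 0.016  0.009 -0.028] rot [0.0001 0.0003 0.0002]
```

Emit:
play_rows --targets '[{"claw":1,"linear":[0.05,0,0],"rotation":[0,0,0]},{"claw":1,"linear":[0.03,0,0],"rotation":[0,0,0]}]'

```text
time: 20.32
position: [0.502, -0.3574, 0.0025]
tool_rot: [0.15, 1.565, -0.151]
ft_force: [-1.7, 0.7, 6.5]
grip_width: 0.134
```

```bash
python3 go.py .501 -.357 .003 -11
```

```text
t 20.32 p [ 0.502  -0.3574  0.0025] th -11.0 down [ 7.e-04 -7.e-04 -1.e+00] F [-1.68  0.75  6.49] M [ 0.32  0.56 -0.03] g 0.134 q [ 0.95  0.45 -0.46  1.73  0.23  1.02  0.21]
lin [-0.018  0.01  -0.042] rot [0.     0.0005 0.0004]
```

Emit:
play_rows --targets '[{"claw":0.6,"linear":[0,0,0],"rotation":[0,0,0]},{"claw":0.6,"linear":[0,0,0],"rotation":[0,0,0]},{"claw":0.6,"linear":[0,0,0],"rotation":[0,0,0]},{"claw":0.6,"linear":[-0.2,0,0],"rotation":[0,0,0]},{"claw":0.5,"linear":[-0.6,0,0],"rotation":[0,0,0]},{"claw":0.5,"linear":[-0.9,0,0],"rotation":[0,0,0]},{"claw":0.3,"linear":[-0.95,0,0],"rotation":[0,0,0]},{"claw":0.25,"linear":[-0.95,0,0],"rotation":[0,0,0]},{"claw":0.25,"linear":[-0.95,0,0],"rotation":[0,0,0]},{"claw":0.25,"linear":[-0.95,0,0],"rotation":[0,0,0]}]'

```text
time: 21.15
position: [0.4982, -0.3548, 0.1405]
tool_rot: [0.155, 1.574, -0.145]
ft_force: [-0.5, 0.0, -0.0]
grip_width: 0.702
```

Emit:
play_rows --targets '[{"claw":0.25,"linear":[-0.95,0,0],"rotation":[0,0,0]},{"claw":0.25,"linear":[-0.95,0,0],"rotation":[0,0,0]},{"claw":0.25,"linear":[-0.9,0,0],"rotation":[0,0,0]},{"claw":0.25,"linear":[-0.6,0.4,0],"rotation":[0,0,0]},{"claw":0.25,"linear":[0,0.9,0],"rotation":[0,0,0]},{"claw":0.25,"linear":[0,0.9,0],"rotation":[0,0,0]},{"claw":0.25,"linear":[0,0.9,0],"rotation":[0,0,0]},{"claw":0.25,"linear":[0,0.9,0],"rotation":[0,0,0]},{"claw":0.25,"linear":[0,0.9,0],"rotation":[0,0,0]},{"claw":0.25,"linear":[0,0.9,0],"rotation":[0,0,0]}]'

```text
time: 21.98
position: [0.5289, -0.217, 0.2419]
tool_rot: [0.155, 1.558, -0.165]
ft_force: [0.4, 0.3, -0.1]
grip_width: 0.749
```

```bash
python3 go.py .5537 -.001 .21 -11
```

```text
t 21.98 p [ 0.5289 -0.217   0.2419] th -11.7 down [ 0.0057 -0.0069 -1.    ] F [ 0.41  0.26 -0.07] M [-0.02 -0.14 -0.01] g 0.749 q [ 0.86  0.17 -0.59  1.57  0.1   1.43  0.06]
lin [ 1.222  8.671 -0.785] rot [-0.0075  0.0044  0.0036]
```

Emit:
play_rows --targets '[{"claw":0.25,"linear":[0,0.95,-0.08],"rotation":[-0.007,0.004,0.004]},{"claw":0.25,"linear":[0,0.95,-0.08],"rotation":[0,0,0]},{"claw":0.25,"linear":[0,0.95,-0.08],"rotation":[0,0,0]},{"claw":0.25,"linear":[0,0.95,-0.08],"rotation":[0,0,0]},{"claw":0.25,"linear":[0,0.95,-0.08],"rotation":[0,0,0]},{"claw":0.25,"linear":[0,0.95,-0.08],"rotation":[0,0,0]},{"claw":0.25,"linear":[0,0.95,-0.08],"rotation":[0,0,0]},{"claw":0.25,"linear":[0,0.95,-0.08],"rotation":[0,0,0]},{"claw":0.25,"linear":[0,0.7,-0.08],"rotation":[0,0,0]},{"claw":0.25,"linear":[0,0.1,0],"rotation":[0,0,0]}]'

```text
time: 22.82
position: [0.5517, 0.0098, 0.2463]
tool_rot: [0.144, 1.559, -0.144]
ft_force: [-0.4, 0.7, 0.5]
grip_width: 0.75
```

```bash
python3 go.py .5537 -.001 .175 -11
```

```text
t 22.82 p [0.5517 0.0098 0.2463] th -10.5 down [ 6.8e-03 -7.0e-04 -1.0e+00] F [-0.44  0.68  0.47] M [ 0.02 -0.05 -0.01] g 0.75 q [ 0.62  0.14 -0.75  1.6   0.1   1.43 -0.32]
lin [ 2.854 -0.413  0.139] rot [ 0.0053  0.0043 -0.0004]
```

Emit:
play_rows --targets '[{"claw":0.25,"linear":[0.5,-0.2,0.07],"rotation":[0.005,0.004,0]},{"claw":0.25,"linear":[0.8,-0.2,0.07],"rotation":[0,0,0]},{"claw":0.25,"linear":[0.8,0,0],"rotation":[0,0,0]},{"claw":0.25,"linear":[0.6,0,0],"rotation":[0,0,0]},{"claw":0.25,"linear":[0.2,0,0],"rotation":[0,0,0]},{"claw":0.25,"linear":[0.02,0,0],"rotation":[0,0,0]}]'

```text
time: 23.32
position: [0.5538, -0.0097, 0.1684]
tool_rot: [0.152, 1.564, -0.159]
ft_force: [0.0, 1.3, -0.6]
grip_width: 0.753
```

```bash
python3 go.py .5537 -.001 .151 -11
```

```text
t 23.32 p [ 0.5538 -0.0097  0.1684] th -11.4 down [ 6.0e-04 -4.4e-03 -1.0e+00] F [ 0.05  1.27 -0.62] M [-0.1  -0.02  0.02] g 0.753 q [ 0.62  0.19 -0.73  1.71  0.14  1.29 -0.34]
lin [ 0.695  0.341 -0.073] rot [-0.004   0.0009  0.0026]
```

Emit:
play_rows --targets '[{"claw":0.25,"linear":[0,0.17,-0.03],"rotation":[-0.004,0.001,0.003]},{"claw":0.25,"linear":[0.05,0.15,-0.03],"rotation":[0,0,0]},{"claw":0.25,"linear":[0.2,0,0],"rotation":[0,0,0]},{"claw":0.25,"linear":[0.2,0,0],"rotation":[0,0,0]},{"claw":0.25,"linear":[0.1,0,0],"rotation":[0,0,0]},{"claw":0.25,"linear":[0.02,0,0],"rotation":[0,0,0]}]'

```text
time: 23.82
position: [0.5555, -0.004, 0.1549]
tool_rot: [0.154, 1.562, -0.153]
ft_force: [-0.1, -0.4, -0.4]
grip_width: 0.75
```

```bash
python3 go.py .5537 -.001 .151 -11
```

```text
t 23.82 p [ 0.5555 -0.004   0.1549] th -11.2 down [ 3.e-03 -1.e-04 -1.e+00] F [-0.14 -0.38 -0.44] M [-0.06 -0.06 -0.03] g 0.75 q [ 0.61  0.21 -0.73  1.72  0.14  1.26 -0.35]
lin [ 0.156  0.104 -0.095] rot [-0.0024  0.0019 -0.0003]
```

Emit:
play_rows --targets '[{"claw":0.3,"linear":[0.08,0.09,-0.07],"rotation":[-0.002,0.002,0]},{"claw":0.38,"linear":[0.05,0.02,-0.02],"rotation":[0,0,0]},{"claw":0.42,"linear":[0.01,0,0],"rotation":[0,0,0]},{"claw":0.42,"linear":[0.01,0,0],"rotation":[0,0,0]}]' --newtons 5

```text
time: 24.15
position: [0.5539, -0.0, 0.1512]
tool_rot: [0.151, 1.565, -0.15]
ft_force: [0.3, 0.3, 0.1]
grip_width: 0.603
```

```bash
python3 go.py .5537 -.001 .151 -11
```

```text
t 24.15 p [ 0.5539 -0.      0.1512] th -11.0 down [ 3.e-04  5.e-04 -1.e+00] F [0.28 0.35 0.13] M [ 0.   -0.01 -0.03] g 0.603 q [ 0.61  0.21 -0.74  1.73  0.15  1.26 -0.35]
lin [ 0.006 -0.039 -0.001] rot [ 0.0004  0.0001 -0.0003]
```

Emit:
play_rows --targets '[{"claw":0.46,"linear":[0,-0.03,0],"rotation":[0,0,0]},{"claw":0.5,"linear":[0,0,0],"rotation":[0,0,0]},{"claw":0.5,"linear":[0,0,0],"rotation":[0,0,0]}]'

```text
time: 24.4
position: [0.5539, -0.0007, 0.1514]
tool_rot: [0.15, 1.565, -0.15]
ft_force: [0.2, 0.2, -0.4]
grip_width: 0.543
```

```bash
python3 go.py .5537 -.001 .151 -11
```

```text
t 24.4 p [ 0.5539 -0.0007  0.1514] th -10.9 down [ 7.e-04  3.e-04 -1.e+00] F [ 0.17  0.17 -0.42] M [ 0.04 -0.   -0.  ] g 0.543 q [ 0.61  0.21 -0.73  1.73  0.15  1.26 -0.35]
lin [ 0.016 -0.012 -0.006] rot [ 0.0006  0.0004 -0.0003]
```

Emit:
play_rows --targets '[{"claw":0.6,"linear":[0,0,0],"rotation":[0,0,0]},{"claw":0.6,"linear":[0,0,0],"rotation":[0,0,0]},{"claw":0.6,"linear":[-0.08,0,0],"rotation":[0,0,0]},{"claw":0.6,"linear":[-0.15,0,0],"rotation":[0,0,0]},{"claw":0.6,"linear":[-0.15,0,0],"rotation":[0,0,0]}]' --newtons 25

```text
time: 24.82
position: [0.553, -0.0008, 0.1604]
tool_rot: [0.151, 1.567, -0.15]
ft_force: [0.2, -0.1, -0.4]
grip_width: 0.537
```

```bash
python3 go.py .5539 -.0007 .151 -11
```

```text
t 24.82 p [ 0.553  -0.0008  0.1604] th -11.0 down [-1.4e-03  9.0e-04 -1.0e+00] F [ 0.21 -0.15 -0.39] M [-0.04 -0.19 -0.03] g 0.537 q [ 0.61  0.2  -0.74  1.72  0.14  1.28 -0.35]
lin [0.376 0.011 0.033] rot [ 0.0005 -0.001  -0.0004]
```

Emit:
play_rows --targets '[{"claw":0.6,"linear":[-0.25,0.01,0.02],"rotation":[0,-0.001,0]},{"claw":0.6,"linear":[-0.25,0,0.01],"rotation":[0,0,0]},{"claw":0.6,"linear":[-0.25,0,0],"rotation":[0,0,0]},{"claw":0.6,"linear":[-0.2,0,0],"rotation":[0,0,0]}]'

```text
time: 25.15
position: [0.5538, -0.0009, 0.1867]
tool_rot: [0.15, 1.565, -0.15]
ft_force: [0.1, 0.3, -1.3]
grip_width: 0.535
```

```bash
python3 go.py .5539 -.0007 .151 -11
```

```text
t 25.15 p [ 0.5538 -0.0009  0.1867] th -11.0 down [ 1.e-04  3.e-04 -1.e+00] F [ 0.12  0.3  -1.34] M [ 0.01 -0.09  0.03] g 0.535 q [ 0.62  0.18 -0.74  1.68  0.13  1.33 -0.34]
lin [1.428 0.006 0.002] rot [ 0.0004  0.     -0.0002]
```

Emit:
play_rows --targets '[{"claw":0.6,"linear":[-0.25,0,0],"rotation":[0,0,0]},{"claw":0.6,"linear":[-0.25,0,0],"rotation":[0,0,0]},{"claw":0.6,"linear":[-0.25,0,0],"rotation":[0,0,0]},{"claw":0.6,"linear":[-0.2,0,0],"rotation":[0,0,0]}]'

```text
time: 25.48
position: [0.5542, -0.0008, 0.2139]
tool_rot: [0.15, 1.564, -0.15]
ft_force: [0.4, -0.8, -0.5]
grip_width: 0.532
```

```bash
python3 go.py .5539 -.0007 .151 -11
```

```text
t 25.48 p [ 0.5542 -0.0008  0.2139] th -11.0 down [ 1.6e-03 -1.0e-04 -1.0e+00] F [ 0.41 -0.82 -0.52] M [-0.09 -0.06  0.05] g 0.532 q [ 0.62  0.16 -0.74  1.64  0.11  1.38 -0.33]
lin [ 2.518  0.003 -0.015] rot [ 0.0004  0.001  -0.0001]
```

Emit:
play_rows --targets '[{"claw":0.6,"linear":[-0.3,0,0],"rotation":[0,0,0]},{"claw":0.6,"linear":[-0.4,0,0],"rotation":[0,0,0]},{"claw":0.6,"linear":[-0.5,0,0],"rotation":[0,0,0]},{"claw":0.6,"linear":[-0.5,0,0],"rotation":[0,0,0]},{"claw":0.6,"linear":[-0.4,0,0],"rotation":[0,0,0]},{"claw":0.6,"linear":[0,0,0],"rotation":[0,0,0]}]'

```text
time: 25.98
position: [0.5544, -0.0007, 0.273]
tool_rot: [0.15, 1.562, -0.15]
ft_force: [0.1, -0.0, -0.7]
grip_width: 0.536
```

```bash
python3 go.py .4708 .346 .26 -11; python3 - <<'E'
from ov import *
b=get_image('side')[70:230,240:440]; t=get_image('top')[150:255,360:470]
t=cv2.resize(t,(400,382))
o=np.zeros((600,800,3),np.uint8); o[:400,:500]=cv2.resize(b,(500,400)); o[:286,500:]=cv2.resize(t,(300,286)); 
w=get_image('side'); o[400:,:267]=cv2.resize(w,(267,200)); o[300:,400:][:300,:400]=cv2.resize(get_image('top'),(400,300))
cv2.imwrite('pics/v7.png',o)
E
```

```text
t 25.98 p [ 0.5544 -0.0007  0.273 ] th -11.0 down [ 3.2e-03 -2.0e-04 -1.0e+00] F [ 0.15 -0.02 -0.74] M [ 0.02 -0.09  0.01] g 0.536 q [ 0.62  0.14 -0.74  1.55  0.1   1.49 -0.31]
lin [ 0.508 12.98  -5.918] rot [ 0.0005  0.002  -0.0003]
```

View pics/v7.png

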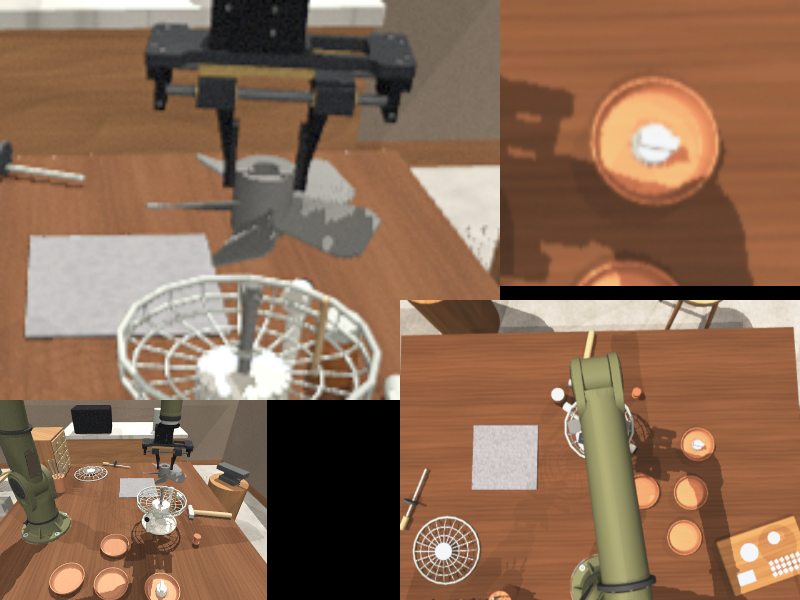

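The blade hangs upright and clear of the shaft, and the nut is in the chosen dish. Now to the mat.

Emit:
play_rows --targets '[{"claw":0.6,"linear":[0,0.25,-0.12],"rotation":[0,0.002,0]},{"claw":0.6,"linear":[0,0.5,-0.22],"rotation":[0,0,0]},{"claw":0.6,"linear":[0,0.75,-0.34],"rotation":[0,0,0]},{"claw":0.6,"linear":[0,0.8,-0.37],"rotation":[0,0,0]},{"claw":0.6,"linear":[0,0.8,-0.37],"rotation":[0,0,0]},{"claw":0.6,"linear":[0,0.8,-0.37],"rotation":[0,0,0]},{"claw":0.6,"linear":[0,0.8,-0.37],"rotation":[0,0,0]},{"claw":0.6,"linear":[0,0.8,-0.37],"rotation":[0,0,0]},{"claw":0.6,"linear":[0,0.8,-0.37],"rotation":[0,0,0]},{"claw":0.6,"linear":[0,0.8,-0.37],"rotation":[0,0,0]}]'

```text
time: 27.02
position: [0.4981, 0.2, 0.2636]
tool_rot: [0.154, 1.582, -0.155]
ft_force: [-0.3, 0.6, -1.3]
grip_width: 0.537
```

Emit:
play_rows --targets '[{"claw":0.6,"linear":[0,0.8,-0.37],"rotation":[0,0,0]},{"claw":0.6,"linear":[0,0.8,-0.37],"rotation":[0,0,0]},{"claw":0.6,"linear":[0,0.8,-0.37],"rotation":[0,0,0]},{"claw":0.6,"linear":[0,0.8,-0.37],"rotation":[0,0,0]},{"claw":0.6,"linear":[0,0.8,-0.37],"rotation":[0,0,0]},{"claw":0.6,"linear":[0,0.5,-0.2],"rotation":[0,0,0]},{"claw":0.6,"linear":[0,0.2,-0.1],"rotation":[0,0,0]},{"claw":0.6,"linear":[0,0,0],"rotation":[0,0,0]}]'

```text
time: 27.68
position: [0.4512, 0.3464, 0.2614]
tool_rot: [0.139, 1.592, -0.138]
ft_force: [-0.2, 0.1, -0.7]
grip_width: 0.541
```

```bash
python3 go.py .4708 .346 .06 -11
```

```text
t 27.68 p [0.4512 0.3464 0.2614] th -10.1 down [-0.0255  0.0027 -0.9997] F [-0.21  0.11 -0.66] M [-0.03 -0.11  0.01] g 0.541 q [ 0.13  0.25 -0.98  1.51  0.19  1.51 -1.02]
lin [8.034 0.134 0.981] rot [ 0.0101 -0.0163  0.0013]
```

Emit:
play_rows --targets '[{"claw":0.6,"linear":[0.2,0.04,0.3],"rotation":[0.01,-0.016,0.001]},{"claw":0.6,"linear":[0.5,0.04,0.3],"rotation":[0,0,0]},{"claw":0.6,"linear":[0.8,0.04,0.3],"rotation":[0,0,0]},{"claw":0.6,"linear":[0.9,0,0],"rotation":[0,0,0]},{"claw":0.6,"linear":[0.9,0,0],"rotation":[0,0,0]},{"claw":0.6,"linear":[0.9,0,0],"rotation":[0,0,0]},{"claw":0.6,"linear":[0.9,0,0],"rotation":[0,0,0]},{"claw":0.6,"linear":[0.7,0,0],"rotation":[0,0,0]},{"claw":0.6,"linear":[0.4,0,0],"rotation":[0,0,0]},{"claw":0.6,"linear":[0.1,0,0],"rotation":[0,0,0]}]'

```text
time: 28.52
position: [0.4785, 0.334, 0.0905]
tool_rot: [0.152, 1.568, -0.165]
ft_force: [0.3, 0.8, -0.2]
grip_width: 0.538
```

```bash
python3 go.py .4708 .346 .04 -11
```

```text
t 28.52 p [0.4785 0.334  0.0905] th -11.6 down [-0.0037 -0.0083 -1.    ] F [ 0.26  0.76 -0.17] M [-0.08 -0.07  0.03] g 0.538 q [ 0.08  0.4  -0.9   1.72  0.34  1.2  -1.11]
lin [ 2.019  0.426 -0.395] rot [-0.0064 -0.0013  0.0057]
```

Emit:
play_rows --targets '[{"claw":0.6,"linear":[0.2,0.15,-0.14],"rotation":[-0.006,-0.001,0.006]},{"claw":0.6,"linear":[0.4,0.14,-0.13],"rotation":[0,0,0]},{"claw":0.6,"linear":[0.4,0.14,-0.12],"rotation":[0,0,0]},{"claw":0.6,"linear":[0.4,0,0],"rotation":[0,0,0]},{"claw":0.6,"linear":[0.3,0,0],"rotation":[0,0,0]},{"claw":0.6,"linear":[0.15,0,0],"rotation":[0,0,0]},{"claw":0.6,"linear":[0,0,0],"rotation":[0,0,0]}]'

```text
time: 29.1
position: [0.4721, 0.3477, 0.0412]
tool_rot: [0.154, 1.564, -0.149]
ft_force: [0.0, -0.6, -1.2]
grip_width: 0.539
```

```bash
python3 go.py .4708 .346 .022 -11
```

```text
t 29.1 p [0.4721 0.3477 0.0412] th -11.1 down [ 0.0021  0.0028 -1.    ] F [ 0.01 -0.57 -1.23] M [-0.08 -0.06  0.05] g 0.539 q [ 0.04  0.45 -0.88  1.77  0.38  1.11 -1.16]
lin [ 0.766 -0.079 -0.04 ] rot [-0.0007  0.001  -0.002 ]
```

Emit:
play_rows --targets '[{"claw":0.6,"linear":[0.2,-0.04,-0.02],"rotation":[0,0.001,-0.002]},{"claw":0.6,"linear":[0.2,-0.03,-0.02],"rotation":[0,0,0]},{"claw":0.6,"linear":[0.2,0,0],"rotation":[0,0,0]},{"claw":0.6,"linear":[0.1,0,0],"rotation":[0,0,0]},{"claw":0.6,"linear":[0.02,0,0],"rotation":[0,0,0]}]'

```text
time: 29.52
position: [0.4717, 0.3465, 0.0223]
tool_rot: [0.152, 1.564, -0.151]
ft_force: [-0.1, -0.4, -1.3]
grip_width: 0.541
```

```bash
python3 go.py .4708 .346 .017 -11
```

```text
t 29.52 p [0.4717 0.3465 0.0223] th -11.1 down [ 1.5e-03  6.0e-04 -1.0e+00] F [-0.15 -0.37 -1.3 ] M [-0.07 -0.09  0.  ] g 0.541 q [ 0.03  0.47 -0.87  1.78  0.41  1.08 -1.17]
lin [ 0.213 -0.027 -0.03 ] rot [-0.0009  0.0009 -0.0006]
```

Emit:
play_rows --targets '[{"claw":0.6,"linear":[0.06,-0.01,-0.02],"rotation":[0,0.001,0]},{"claw":0.6,"linear":[0.05,0,0],"rotation":[0,0,0]},{"claw":0.6,"linear":[0.05,0,0],"rotation":[0,0,0]},{"claw":0.6,"linear":[0.03,0,0],"rotation":[0,0,0]}]'

```text
time: 29.85
position: [0.4715, 0.3464, 0.0175]
tool_rot: [0.153, 1.565, -0.151]
ft_force: [-0.5, 0.6, -0.6]
grip_width: 0.538
```

```bash
python3 go.py .4708 .346 .016 -11
```

```text
t 29.85 p [0.4715 0.3464 0.0175] th -11.1 down [ 5.0e-04  1.2e-03 -1.0e+00] F [-0.48  0.6  -0.57] M [-0.02 -0.09 -0.03] g 0.538 q [ 0.03  0.48 -0.87  1.78  0.41  1.07 -1.18]
lin [ 0.058 -0.022 -0.023] rot [-0.0011  0.0001 -0.0008]
```

Emit:
play_rows --targets '[{"claw":0.6,"linear":[0.03,0,0],"rotation":[0,0,0]},{"claw":0.6,"linear":[0.03,0,0],"rotation":[0,0,0]}]'

```text
time: 30.02
position: [0.4717, 0.3466, 0.016]
tool_rot: [0.153, 1.565, -0.151]
ft_force: [-0.2, -0.5, -0.6]
grip_width: 0.534
```

```bash
python3 go.py .4708 .346 .016 -11
```

```text
t 30.02 p [0.4717 0.3466 0.016 ] th -11.1 down [ 9.0e-04  1.5e-03 -1.0e+00] F [-0.21 -0.51 -0.6 ] M [-0.03 -0.1  -0.03] g 0.534 q [ 0.03  0.48 -0.86  1.79  0.41  1.07 -1.18]
lin [ 0.001 -0.029 -0.031] rot [-0.0012  0.0004 -0.0011]
```

Emit:
play_rows --targets '[{"claw":0.6,"linear":[0.03,0,0],"rotation":[0,0,0]},{"claw":0.6,"linear":[0.025,0,0],"rotation":[0,0,0]}]'

```text
time: 30.18
position: [0.4719, 0.3466, 0.0146]
tool_rot: [0.154, 1.564, -0.151]
ft_force: [-0.3, -0.3, -1.3]
grip_width: 0.536
```

```bash
python3 go.py .4708 .346 .016 -11
```

```text
t 30.18 p [0.4719 0.3466 0.0146] th -11.1 down [ 0.0012  0.0016 -1.    ] F [-0.31 -0.35 -1.32] M [ 0.   -0.08 -0.01] g 0.536 q [ 0.03  0.48 -0.86  1.79  0.41  1.06 -1.18]
lin [-0.054 -0.031 -0.037] rot [-0.0012  0.0006 -0.0012]
```

Emit:
play_rows --targets '[{"claw":0.6,"linear":[0.025,0,-0.01],"rotation":[0,0,0]},{"claw":0.6,"linear":[0.025,0,-0.01],"rotation":[0,0,0]}]'

```text
time: 30.35
position: [0.4717, 0.3468, 0.0138]
tool_rot: [0.154, 1.564, -0.151]
ft_force: [-1.0, -1.3, 4.8]
grip_width: 0.537
```

```bash
python3 go.py .4708 .346 .016 -11
```

```text
t 30.35 p [0.4717 0.3468 0.0138] th -11.1 down [ 0.0018  0.0017 -1.    ] F [-0.99 -1.34  4.76] M [-0.4   0.19  0.01] g 0.537 q [ 0.02  0.48 -0.86  1.79  0.42  1.06 -1.18]
lin [-0.088 -0.04  -0.027] rot [-0.0013  0.0009 -0.0013]
```

Emit:
play_rows --targets '[{"claw":0.42,"linear":[0,0,0],"rotation":[0,0,0]},{"claw":0.4,"linear":[0,0,0],"rotation":[0,0,0]},{"claw":0.35,"linear":[0,0,0],"rotation":[0,0,0]},{"claw":0.3,"linear":[-0.02,0,0],"rotation":[0,0,0]},{"claw":0.25,"linear":[-0.1,0,0],"rotation":[0,0,0]},{"claw":0.25,"linear":[-0.3,0,0],"rotation":[0,0,0]},{"claw":0.25,"linear":[-0.6,0,0],"rotation":[0,0,0]},{"claw":0.25,"linear":[-0.9,0,0],"rotation":[0,0,0]},{"claw":0.25,"linear":[-0.9,0,0],"rotation":[0,0,0]},{"claw":0.25,"linear":[-0.9,0,0],"rotation":[0,0,0]}]'

```text
time: 31.18
position: [0.4681, 0.3448, 0.1072]
tool_rot: [0.149, 1.572, -0.154]
ft_force: [0.1, -0.3, 0.1]
grip_width: 0.749
```

Emit:
play_rows --targets '[{"claw":0.25,"linear":[-0.9,0,0],"rotation":[0,0,0]},{"claw":0.25,"linear":[-0.9,0,0],"rotation":[0,0,0]},{"claw":0.25,"linear":[-0.9,-0.3,0],"rotation":[0,0,0]},{"claw":0.25,"linear":[-0.6,-0.8,0.3],"rotation":[0,0,0]},{"claw":0.25,"linear":[0,-0.8,0.3],"rotation":[0,0,0]},{"claw":0.25,"linear":[0,-0.8,0.3],"rotation":[0,0,0]},{"claw":0.25,"linear":[0,-0.8,0.3],"rotation":[0,0,0]},{"claw":0.25,"linear":[0,-0.8,0.3],"rotation":[0,0,0]},{"claw":0.25,"linear":[0,-0.8,0.3],"rotation":[0,0,0]},{"claw":0.25,"linear":[0,-0.8,0.3],"rotation":[0,0,0]}]'

```text
time: 32.02
position: [0.4924, 0.1967, 0.2079]
tool_rot: [0.144, 1.558, -0.13]
ft_force: [0.7, -0.5, 1.0]
grip_width: 0.749
```

Emit:
play_rows --targets '[{"claw":0.25,"linear":[0,-0.8,0.3],"rotation":[0,0,0]},{"claw":0.25,"linear":[0,-0.8,0.3],"rotation":[0,0,0]},{"claw":0.25,"linear":[0,-0.8,0.3],"rotation":[0,0,0]},{"claw":0.25,"linear":[0,-0.8,0.3],"rotation":[0,0,0]},{"claw":0.25,"linear":[0,0,0],"rotation":[0,0,0]}]'

```text
time: 32.43
position: [0.5092, 0.1043, 0.2108]
tool_rot: [0.145, 1.552, -0.135]
ft_force: [1.1, -1.0, 0.4]
grip_width: 0.751
```

```bash
python3 st.py; python3 - <<'E'
from ov import *
o=np.zeros((600,800,3),np.uint8)
t=get_image('top'); s=get_image('side')
o[:300,:400]=cv2.resize(t,(400,300)); o[300:,:400]=cv2.resize(s,(400,300))
P=[circ(.4708,.346,.057,.048),circ(.4708,.346,.025,.184)]
o[:360,420:780]=overlay('top',P,147,220,60,3)
o[370:590,420:785]=cv2.resize(s[140:230,220:370],(365,220))
cv2.imwrite('pics/v8.png',o)
E
```

```text
t 32.43 p [0.5092 0.1043 0.2108] th -10.2 down [ 0.0142  0.0046 -0.9999] F [ 1.15 -1.02  0.4 ] M [-0.1  -0.09 -0.02] g 0.751 q [ 0.56  0.07 -0.84  1.73  0.05  1.34 -0.47]
```

View pics/v8.png

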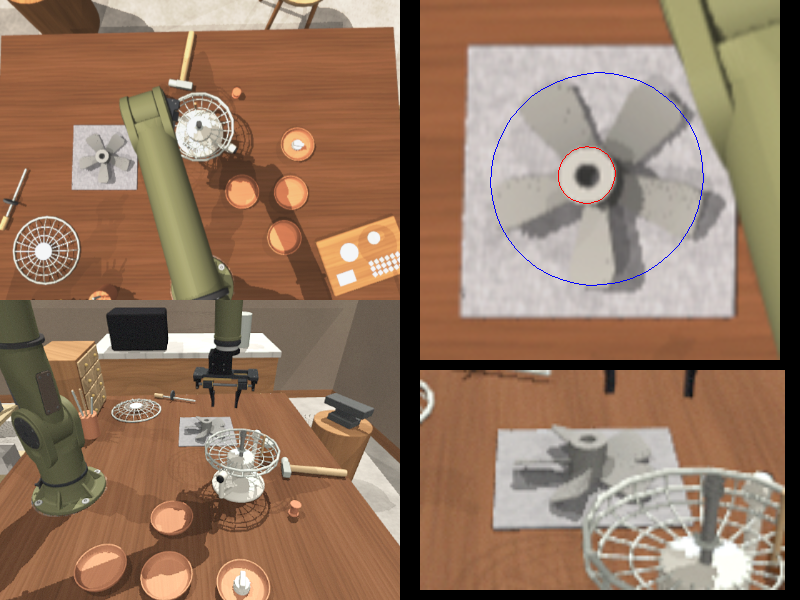

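The blade stands flat with its hub upright, within about 1 px of the marked mat middle. The nut is in the dish and the gripper is clear of everything. Let the arm settle, then hand in.

Emit:
play_rows --targets '[{"claw":0.25,"linear":[-0.4,0,0],"rotation":[0,0,0]},{"claw":0.25,"linear":[-0.4,0,0],"rotation":[0,0,0]},{"claw":0.25,"linear":[0,0,0],"rotation":[0,0,0]},{"claw":0.25,"linear":[0,0,0],"rotation":[0,0,0]}]'

```text
time: 32.92
position: [0.5068, 0.1156, 0.2342]
tool_rot: [0.137, 1.553, -0.12]
ft_force: [0.2, 0.1, 0.1]
grip_width: 0.746
```

```bash
python3 st.py; python3 -c "
from bench import close_job
print(close_job())"
```

```text
t 32.92 p [0.5068 0.1156 0.2342] th -9.4 down [ 0.0151  0.0093 -0.9998] F [0.2  0.15 0.05] M [-0.06 -0.08 -0.04] g 0.746 q [ 0.55  0.06 -0.84  1.7   0.04  1.39 -0.46]
the job is handed in; nothing more can be done
None
```

The nut is off and in the copper dish, and the blade is on the felt mat. I handed the job in at about 33 s of the 72 s allowed. No verdict is reported.

- **Nut:** I turned it about 4.2 rad clockwise, with one regrasp, letting it rise about 2 mm per rad. Forces read after each step stayed under about 4 N, including when gripping the bar; I took no readings between those. It went into the dish farthest from the base, touching the floor at about 6.5 N.
- **Blade:** I lifted it straight up and set it down on the middle of the mat. It touched at about 5 N, a bit lower than I had calculated.
- **Last checks:** The final picture shows the blade flat with its hub upright, within about 1 px of the mat middle. The nut is in the dish, the spool is in place, and the wrist force is near zero with the gripper clear.
- **What disagreed:** The physical fingertips sat about 26 mm higher than the reported TCP. My first close therefore passed above the bar without touching it, and I corrected the heights from the camera and by touch.
- **Not confirmed:** The arm hid the jar in the last top picture. I did not see it there and recorded no contact near it.

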